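# Prop the sealer timer's flip cover and set the dial to the marker

## Task

We are changing to thicker film, so the bag sealer's timer has to be set to the marker. Lift the timer unit's flip cover right up to its end stop and let it down again, so that the stay on its left drops into its catch and the cover stays propped open by itself; let go of it, then turn the knob beneath it until its pointer stands at the marker tab on the dial. Do not let the cover slam, leave the marker tab and the other things on the table where they are, and leave the cover propped for the test seals.

Things in the scene. Friction and masses are not known exactly. Their poses are not given: they have to be found in the camera images.
- timer_unit: the bag sealer's timer unit, fixed to the table: grey wedge-shaped case 200 mm deep, 210 wide, 40 high in front, 140 at the back. Origin under its centre on the table; x points from its front to its back, y to its left, z up. Its top, the dial panel, slopes 30 deg down to the front: outward normal (-0.5, 0, 0.866) in this frame. A flip cover lies 34 mm above the panel.
- flip_cover (a joint): opening angle of the flip cover (rad): 0 shut (parallel to the panel), grows as the front edge swings up and back, end stop 1.72. Clear pane in a steel frame, 165 mm from hinge to front edge, 184 wide, side flanges 26 deep, about 0.45 kg. It falls shut by its weight (about 3 N at the lift bar) unless the stay holds it; propped it rests at about 1.38.
- flip_cover_hinge (a point): middle of the cover's hinge line, on the unit's centre plane, 164 mm above the table. The hinge line runs along the unit's y. From it the front edge is 165 mm away towards the front, 30 deg below horizontal when shut, 60 deg above it at 1.57 rad.
- lift_grip (a point): where to take the lift bar: round steel bar 12 mm thick along the cover's front edge that runs on past the unit's RIGHT side. The point is on its centre line, 165 mm from the hinge line, 160 mm right of the centre plane, 82 mm above the table when shut. Bar free from 105 mm (case's cheek) to 197 mm, then a 20 mm ball. It may turn in the fingers as the cover swings.
- stay (a joint): angle (rad) of the stay, a sprung flat strut 125 mm long on the cover's LEFT side: 0 when shut; grows as the cover opens and its lower pin slides up a rail on the left cheek. Past about 1.63 of the cover (lift it to the end stop) the pin goes over the rail's end; let down again, it drops into the catch and bears the cover (cover 1.38, stay 2.21; on the rail the stay would read 2.07).
- stay_pin (a point): the pin at the stay's lower end, 8 mm thick
- catch_seat (a point): where the pin's centre stands when seated in the catch, a slot 10 mm wide on the left cheek. Axes: x up the panel's slope (to the back), z along the panel's normal. A pin still on the rail is 6 mm higher in z.
- dial_knob (a joint): angle of the dial knob (rad), grows clockwise seen facing the panel; stops at 0 (pointer lower left) and 4.71 (lower right). It turns stiffly (0.06 N m), stays where it is left and does not press in.
- knob_grip (a point): middle of the knob's grip bar, on the knob's axis (the panel's normal), 19.7 mm above the panel. Black disc 77 mm across, top 8.7 mm above the panel; across it a bar 17 mm wide up to 31.7 mm above the panel, flat-sided for 52 mm, narrowed to a pointer nose with a white line. The propped cover hangs over it: come along its axis, 30 deg from vertical, from the robot's side.
- pointer_tip (a point): point on the knob's pointer line, 45 mm from the axis, 7 mm above the panel; turns with the knob, on the side of the bar's narrow nose
- marker_tab (a joint): where the marker tab stands, as the knob angle (rad) that points at it; it could be shifted but must not be
- tab_tip (a point): the point of the marker tab that the pointer tip meets when it stands exactly at the tab: a small plain metal arrow-shaped tab on the dial's edge, 17 x 14 mm, 41 to 58 mm from the knob's axis, its tip towards the knob, its top 7 mm above the panel (lower than the knob's disc)
- gift_tray_0: card gift tray full of chocolates, 167 x 203 x 44 mm, right of the timer unit; origin under its centre; bystander
- ribbon_spool: spool of satin ribbon lying flat, 80 mm across, 27 mm high, left of the unit; bystander
- gold_spool: smaller spool of satin ribbon lying flat, 74 mm across, 19 mm high, left of the unit; bystander
- sweets_jar: tall jar of sweets, 92 mm across, 171 mm high, left behind the unit; bystander
- clear_tape: roll of tape lying flat, 96 mm across, 48 mm high, right behind the unit; bystander
- marker_pen: marker pen lying flat, 135 mm long, 17 mm thick, in front of the unit towards its left; bystander

How it is judged:
On the way:
1. the cover is propped open on its stay, the pin down in the catch, and let go (z of stay_pin in the frame of catch_seat between -0.004 and 0.003 m and distance between stay_pin and catch_seat below 0.006 m and value of joint flip_cover between 1.32 and 1.46 rad and velocity of joint flip_cover between -0.1 and 0.1 rad/s and contact force between the fingers and anything else below 0.5 N), for 0.3 s.
At the end, for the whole second after the job is handed in: The cover stands propped open by its stay alone (cover angle 1.32 to 1.46 rad, the stay's pin down in the catch), at rest, and the knob's pointer tip is within 6 mm (about 7 deg) of the marker tab's tip (z of stay_pin in the frame of catch_seat between -0.004 and 0.003 m and distance between stay_pin and catch_seat below 0.006 m and value of joint flip_cover between 1.32 and 1.46 rad and velocity of joint flip_cover between -0.1 and 0.1 rad/s and distance between pointer_tip and tab_tip below 0.006 m and velocity of joint dial_knob between -0.1 and 0.1 rad/s); the robot touches nothing.
It fails at once if the cover slams (swings shut faster than 6 rad/s) (velocity of joint flip_cover below -6 rad/s).
It fails at once if the marker tab is shifted by more than 4 mm (distance of tab_tip from where it was at the start of the episode above 0.004 m).
It fails at once if another thing on the table is moved by more than 30 mm (distance of any of gift_tray_0, ribbon_spool, gold_spool, sweets_jar, clear_tape, marker_pen from where it was at the start of the episode above 0.03 m).
It also fails if it takes over 72 s, if anything falls off the work surface, if the arm or the gripper's body presses on something with over 40 N, if the wrist force passes 120 N, or if a joint passes its speed limit or range.

## Robot

A 7-joint arm with a two-finger parallel gripper is mounted at the origin on a cart in front of the work surface, level with it; the furniture and walls round the work are solid. World frame = base frame: x ahead of the robot, y to its left, z up, the work surface at z = 0. Lengths are in m, angles in rad, forces in N, time in s.
With the tool pointing down it reaches from about 0.425 to 0.925 m from the base axis. Payload 6.8 kg.
Tool frame: the origin (TCP) lies at the very end of the fingers, on their centre line; the grasp point (between the pads) lies 19 mm behind it; z points along the fingers, y is the line along which they close (so a half turn about z gives the same grasp; the last joint's range is limited). The gripper opens to 85 mm and grips with 20 to 120 N. Pads are 22 mm wide; open, the fingers measure 114 mm over their backs; the gripper's body (76 mm by 85 mm) begins 54 mm behind the grasp point. The pads swing forward as they close: fully open they stand 13 mm farther back than shut.
Start: joints at [-1.242, 0.477, 0.022, 1.555, -0.011, 1.109, -0.083], TCP at [0.286, 0.612, 0.231] pointing down, gripper open.
Joint ranges: [-2.96, 2.96], [-0.34, 2.1], [-1.41, 1.46], [0.24, 2.44], [-1.37, 4.51], [0.17, 1.92], [-2.96, 2.96]. Speed limits (rad/s): [2.39, 2.39, 3.14, 3.14, 3.14, 3.14, 3.14].

## Interface

Orientations are given as a rotation vector (axis times angle).
In Python, from bench import r gives the robot as it stands.
- The arm moves only by the shell command python3 -m jog 'ROWS' [FORCE]. ROWS is JSON, a list of rows, each an object of numbers: "fingers": the finger opening in m, from 0 to 0.0854; "x", "y", "z": the shift along the tool's x, y, z in m; "rx", "ry", "rz": the turn, a rotation vector about the tool's x, y, z in degrees. In form: [{"fingers": .., "x": .., "y": .., "z": .., "rx": .., "ry": .., "rz": ..}, ...]. A call has 1 to 8 rows; each row shifts and turns the commanded pose from where the row before left it, along the tool's axes as they then stand; what a row does not reach is not made up. A row lasts 1/8 s, in which the tool goes at most 62.5 mm and 10.7 degrees, less where a joint would pass 70% of its speed; a pose out of reach is approached as far as the arm can. A call is refused whole if a number of a shift passes 0.0625 or a number of a turn 10.7, either way. A call with a gripper value outside its range is refused whole. The fingers move at their own pace and stop on an object; FORCE is the grip in N (left out, the last holds). Time passes only in rows, so rows that do not move let the fingers close. It gives the time, the measured TCP pose, the force, the opening and the grip force at its end, in the units of the state.
- r.get_obs(): the state, without advancing time (a new reading comes with each control period).
- r.grab_frame(name): name is "scene" or "side" or "wrist"; returns (picture, depth): 400x640x3 uint8, red, green, blue; 400x640 float32, m along the optical axis (not along the pixel's ray), 0 where there is no reading.
- r.get_calibration(name): a dict with "mtx" (3x3 intrinsics, pixels), "dist" ([k1, k2, p1, p2, k3] as OpenCV has them; the pictures are not rectified), "extrinsics" (4x4, takes a point from camera to world coordinates). Camera axes: x right, y down, z forward; pixel columns grow to the right and rows downward; lengths in m; the calibration is good to about 2 mm. A picture is of the moment at which its call begins: read the wrist's pose just before it. get_calibration takes no time and is no camera call; for the wrist camera it gives the pose at the moment of the call.
- r.hand_in(): hands the job in; it is judged then, once.
Trained networks look in the newest picture that a camera, given by its name, has taken for a name from the list of things; names that differ only in an ending like _2 or _b are one class to them, and where a whole thing is asked for, a point or a joint stands for the part that bears it (a point fixed in the world has none). Each returns a list of dicts, best first, with "score" (0 to 1); they miss things now and then, are a little off and sometimes report something else, mostly with a low value. They report only what shows in the picture. A call takes as long as a camera call.
- r.search_frame(target, camera): "xyz" ([x, y, z] in m, in world coordinates, good to about 4 mm: the middle of the surface that is visible of it).
- r.landmark_of(target, camera): "xyz" ([x, y, z] in m, in world coordinates, good to about 4 mm: a listed point, or the origin of a listed thing).
The state is a dict: "clock": time; "joints": joint angles; "qvel": joint speeds; "tau": joint torques, N m; "tcp_pos": TCP position; "orientation": TCP orientation; "contact_force": force on the tool from outside, world axes, zero at the start; "moment": the same for the moment, N m; "grip_width": finger opening in m; "gripper_force": force on a finger pad.
Only numpy, scipy, OpenCV 4.12 (cv2) and the standard library are available. Lean on these libraries where they do the work, as an engineer would, in place of code of your own. Each camera call takes 0.05 s, during which the arm holds its last target. There are 200 camera calls.

## Working session

There is one attempt and no reset: what is moved stays moved. The work goes in short steps, Python scripts to look and compute and a shell command to move; the robot and the scene stay as the last step left them, time stands still between calls to the robot, and variables do not carry over. Pictures are saved under pics/ and viewed, at most 10 in all, crops included, and the job is handed in when it is done.

```bash
ls; mkdir -p pics; python3 - <<'E'
from bench import r
import cv2,numpy as np
o=r.get_obs();print({k:np.round(v,3).tolist() for k,v in o.items()})
for c in ["scene","side"]:
    im,d=r.grab_frame(c);cv2.imwrite(f"pics/{c}0.png",im[:,:,::-1])
    print(c,np.round(r.get_calibration(c)["extrinsics"],3).tolist())
    for t in ["timer_unit","flip_cover_hinge","lift_grip","stay_pin","catch_seat","knob_grip","pointer_tip","tab_tip","gift_tray_0"]:
        print(t,[(np.round(q["xyz"],3).tolist(),round(q["score"],2)) for q in r.landmark_of(t,c)[:2]])
print(r.get_obs()["clock"])
E
```

```text
pics
{'clock': 0.0, 'joints': [-1.242, 0.478, 0.022, 1.556, -0.012, 1.109, -0.083], 'qvel': [-0.001, -0.002, 0.001, 0.0, 0.001, 0.002, 0.001], 'tau': [0.0, -59.647, 1.608, -28.12, 0.013, 0.01, 0.0], 'tcp_pos': [0.285, 0.611, 0.23], 'orientation': [-0.681, -3.067, 0.003], 'contact_force': [0.323, 0.302, 0.135], 'moment': [0.001, -0.002, -0.035], 'gripper_force': 0.0, 'grip_width': 0.085}
scene [[0.488, -0.535, 0.69, -0.283], [-0.873, -0.29, 0.392, -0.541], [-0.01, -0.793, -0.609, 0.895], [0.0, 0.0, 0.0, 1.0]]
timer_unit []
flip_cover_hinge [([0.639, 0.025, 0.165], 0.75), ([0.698, -0.276, -0.002], 0.61)]
lift_grip [([0.522, -0.155, 0.079], 0.56)]
stay_pin []
catch_seat [([0.59, 0.016, 0.0], 0.25)]
knob_grip [([0.71, 0.29, -0.0], 0.53), ([0.477, -0.443, -0.002], 0.35)]
pointer_tip []
tab_tip []
gift_tray_0 [([0.476, -0.44, -0.003], 0.91)]
side [[-0.863, -0.32, 0.391, -0.037], [-0.505, 0.55, -0.665, 0.979], [-0.002, -0.772, -0.636, 1.106], [0.0, 0.0, 0.0, 1.0]]
timer_unit [([0.426, 0.316, 0.002], 0.48)]
flip_cover_hinge [([0.636, 0.022, 0.165], 0.67), ([0.383, 0.16, -0.001], 0.55)]
lift_grip []
stay_pin []
catch_seat []
knob_grip [([0.474, -0.437, 0.003], 0.41)]
pointer_tip []
tab_tip []
gift_tray_0 [([0.474, -0.435, 0.003], 0.83)]
1.0
```

View pics/scene0.png

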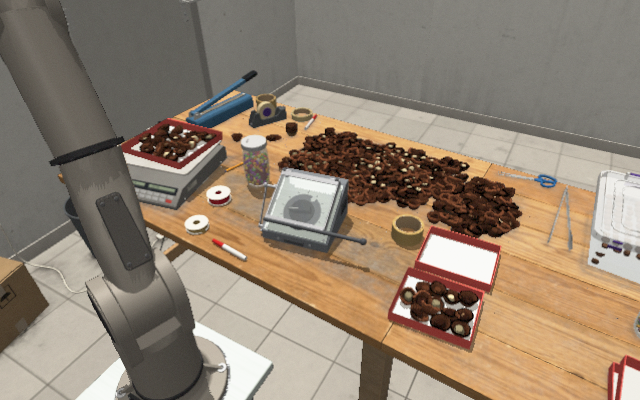

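View pics/side0.png

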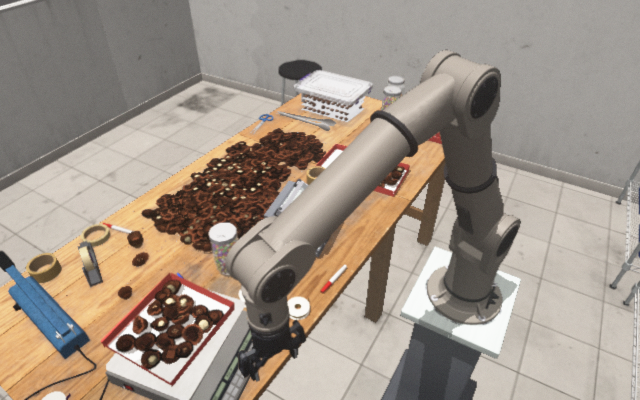

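The scene view shows the unit at about (305,208), with the lift bar's ball at (363,240), the tray to its right and the knob under the pane. The landmarks fit a unit yaw of about 9°. I'll go above the bar.

```bash
python3 -m jog '[{"x":-0.0384,"y":-0.0424,"z":-0.003},{"x":-0.0384,"y":-0.0424,"z":-0.003},{"x":-0.0384,"y":-0.0424,"z":-0.003},{"x":-0.0384,"y":-0.0424,"z":-0.003},{"x":-0.0384,"y":-0.0424,"z":-0.003},{"x":-0.0384,"y":-0.0424,"z":-0.003},{"x":-0.0384,"y":-0.0424},{"x":-0.0384,"y":-0.0424}]'
python3 -m jog '[{"x":-0.0384,"y":-0.0424},{"x":-0.0384,"y":-0.0424},{"x":-0.0384,"y":-0.0424},{"x":-0.0384,"y":-0.0424},{"x":-0.0384,"y":-0.0424},{"x":-0.0384,"y":-0.0424},{"rz":9.4},{"rz":9.4}]'
python3 -m jog '[{"rz":9.4},{"rz":9.4},{"rz":9.4},{"rz":9.4},{}]'
cat > h.py <<'E'
from bench import r
import cv2,numpy as np
from scipy.spatial.transform import Rotation as R
def look(c,name=None):
    cal=r.get_calibration(c);im,d=r.grab_frame(c)
    if name: cv2.imwrite(f"pics/{name}.png",im[:,:,::-1])
    return im,d,cal
def px2w(cal,uv,depth):
    p=cv2.undistortPoints(np.array(uv,float).reshape(-1,1,2),np.array(cal["mtx"]),np.array(cal["dist"]))[:,0]
    P=np.c_[p,np.ones(len(p))]*np.array(depth).reshape(-1,1)
    E=np.array(cal["extrinsics"]);return P@E[:3,:3].T+E[:3,3]
def lm(c,*ts):
    for t in ts: print(c,t,[(np.round(q["xyz"],3).tolist(),round(q["score"],2)) for q in r.landmark_of(t,c)[:2]])
def to(p,Rt):
    "shift and turn (deg) in present tool axes from measured pose to target"
    o=r.get_obs();R0=R.from_rotvec(o["orientation"])
    print("shift",np.round(R0.inv().apply(np.array(p)-o["tcp_pos"]),4),"turn",np.round(np.degrees((R0.inv()*Rt).as_rotvec()),1))
E
python3 - <<'E'
from h import *
im,d,cal=look("wrist","w1")
lm("wrist","lift_grip","flip_cover_hinge","knob_grip","pointer_tip","tab_tip","timer_unit")
look("scene","s1");lm("scene","lift_grip","flip_cover_hinge","knob_grip","timer_unit")
look("side");lm("side","lift_grip","flip_cover_hinge","timer_unit")
# bar pixels at about 80 mm
v,u=np.mgrid[0:400:2,0:640:2];u=u.ravel();v=v.ravel();dd=d[v,u];P=px2w(cal,np.c_[u,v],dd)
h=R.from_rotvec(r.get_obs()["orientation"]).as_matrix();print(np.round(h,3).tolist())
m=(dd>0)&(P[:,2]>.07)&(P[:,2]<.105)&(P[:,1]<-.1)&(P[:,0]<.6)&(P[:,0]>.45)
Q=P[m];print(len(Q),Q.min(0),Q.max(0))
for y in np.arange(-.24,-.08,.01):
    s=Q[abs(Q[:,1]-y)<.005]
    if len(s): print(round(y,3),len(s),np.round([s[:,0].min(),s[:,0].max(),s[:,2].max()],4))
E
```

```text
wrist lift_grip [([0.572, 0.35, 0.002], 0.36)]
wrist flip_cover_hinge []
wrist knob_grip []
wrist pointer_tip []
wrist tab_tip []
wrist timer_unit []
scene lift_grip [([0.525, -0.154, 0.083], 0.62)]
scene flip_cover_hinge [([0.638, 0.028, 0.165], 0.71)]
scene knob_grip [([0.713, 0.289, -0.001], 0.7)]
scene timer_unit [([0.59, 0.016, -0.002], 0.8), ([0.522, -0.152, 0.08], 0.56)]
side lift_grip []
side flip_cover_hinge [([0.638, 0.024, 0.163], 0.57)]
side timer_unit []
[[-0.906, 0.423, 0.0], [0.423, 0.906, 0.0], [-0.0, 0.0, -1.0]]validation failed for argument at $[0]...
validation failed for argument at $[0]...
validation failed for argument at $[0]...
Traceback (most recent call last):
ValueError: zero-size array to reduction operation minimum which has no identity
```

View pics/w1.png

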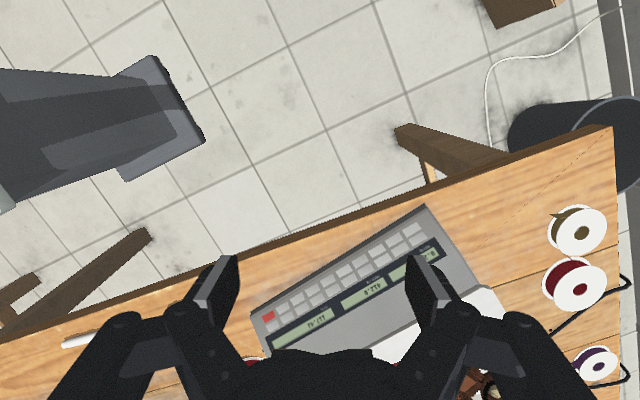

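The arm did not move: the wrist picture still shows the scale at (350,280). The rows need all their fields.

```bash
python3 -m jog '[{"fingers":0.085,"x":-0.0384,"y":-0.0424,"z":-0.003,"rx":0,"ry":0,"rz":0},{"fingers":0.085,"x":-0.0384,"y":-0.0424,"z":-0.003,"rx":0,"ry":0,"rz":0},{"fingers":0.085,"x":-0.0384,"y":-0.0424,"z":-0.003,"rx":0,"ry":0,"rz":0},{"fingers":0.085,"x":-0.0384,"y":-0.0424,"z":-0.003,"rx":0,"ry":0,"rz":0},{"fingers":0.085,"x":-0.0384,"y":-0.0424,"z":-0.003,"rx":0,"ry":0,"rz":0},{"fingers":0.085,"x":-0.0384,"y":-0.0424,"z":-0.003,"rx":0,"ry":0,"rz":0},{"fingers":0.085,"x":-0.0384,"y":-0.0424,"z":0,"rx":0,"ry":0,"rz":0},{"fingers":0.085,"x":-0.0384,"y":-0.0424,"z":0,"rx":0,"ry":0,"rz":0}]' 40
```

```text
clock: 2.8
tcp_pos: [0.4209, 0.1726, 0.2497]
orientation: [0.68, 3.066, 0.002]
contact_force: [0.8, -0.2, 0.5]
grip_width: 0.0851
gripper_force: 0.0
```

```bash
python3 -m jog '[{"fingers":0.085,"x":-0.0384,"y":-0.0424,"z":0,"rx":0,"ry":0,"rz":0},{"fingers":0.085,"x":-0.0384,"y":-0.0424,"z":0,"rx":0,"ry":0,"rz":0},{"fingers":0.085,"x":-0.0384,"y":-0.0424,"z":0,"rx":0,"ry":0,"rz":0},{"fingers":0.085,"x":-0.0384,"y":-0.0424,"z":0,"rx":0,"ry":0,"rz":0},{"fingers":0.085,"x":-0.0384,"y":-0.0424,"z":0,"rx":0,"ry":0,"rz":0},{"fingers":0.085,"x":-0.0384,"y":-0.0424,"z":0,"rx":0,"ry":0,"rz":0},{"fingers":0.085,"x":0,"y":0,"z":0,"rx":0,"ry":0,"rz":9.4},{"fingers":0.085,"x":0,"y":0,"z":0,"rx":0,"ry":0,"rz":9.4}]'
python3 -m jog '[{"fingers":0.085,"x":0,"y":0,"z":0,"rx":0,"ry":0,"rz":9.4},{"fingers":0.085,"x":0,"y":0,"z":0,"rx":0,"ry":0,"rz":9.4},{"fingers":0.085,"x":0,"y":0,"z":0,"rx":0,"ry":0,"rz":9.4},{"fingers":0.085,"x":0,"y":0,"z":0,"rx":0,"ry":0,"rz":9.4},{"fingers":0.085,"x":0,"y":0,"z":0,"rx":0,"ry":0,"rz":0}]'
python3 - <<'E'
from h import *
im,d,cal=look("wrist","w2")
lm("wrist","lift_grip","flip_cover_hinge","knob_grip","pointer_tip","tab_tip","timer_unit")
v,u=np.mgrid[0:400:2,0:640:2];u=u.ravel();v=v.ravel();dd=d[v,u];P=px2w(cal,np.c_[u,v],dd)
m=(dd>0)&(P[:,2]>.07)&(P[:,2]<.105)&(P[:,1]<-.1)&(P[:,0]<.6)&(P[:,0]>.45)
Q=P[m];print(len(Q))
for y in np.arange(-.24,-.08,.01):
    s=Q[abs(Q[:,1]-y)<.005]
    if len(s): print(round(y,3),len(s),np.round([s[:,0].min(),s[:,0].max(),s[:,2].max()],4))
E
```

```text
clock: 3.8
tcp_pos: [0.5215, -0.1548, 0.2493]
orientation: [1.183, 2.91, -0.0]
contact_force: [-0.2, 0.2, -0.2]
grip_width: 0.0852
gripper_force: 0.0
clock: 4.42
tcp_pos: [0.5216, -0.1535, 0.2494]
orientation: [2.047, 2.383, -0.0]
contact_force: [0.1, -0.1, -0.6]
grip_width: 0.0847
gripper_force: 0.0
wrist lift_grip [([0.52, -0.156, 0.08], 0.69)]
wrist flip_cover_hinge []
wrist knob_grip []
wrist pointer_tip []
wrist tab_tip []
wrist timer_unit [([0.592, 0.015, 0.001], 0.66)]
306
-0.21 10 [0.5237 0.5352 0.0901]
-0.2 42 [0.5204 0.5393 0.092 ]
-0.19 20 [0.5232 0.5332 0.0877]
-0.18 22 [0.5195 0.5318 0.0872]
-0.17 29 [0.5177 0.5303 0.0878]
-0.16 25 [0.5163 0.5285 0.0871]
-0.15 29 [0.5147 0.5271 0.0873]
-0.14 27 [0.5135 0.5253 0.0872]
-0.13 28 [0.5119 0.5236 0.0882]
-0.12 29 [0.5104 0.5224 0.0871]
-0.11 30 [0.5089 0.5207 0.0879]
-0.1 15 [0.5083 0.5192 0.0878]
```

View pics/w2.png

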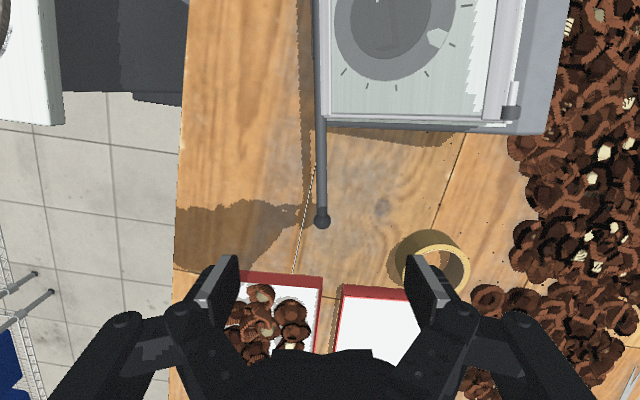

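The wrist picture shows the bar running straight down from (322,120) to its ball at (322,215), and the depth gives it at x 0.522, z 0.082, yaw 8.8°. This agrees with the landmarks. Descend and grip.

```bash
python3 -m jog '[{"fingers":0.085,"x":-0.006,"y":0,"z":0.045,"rx":0,"ry":0,"rz":0},{"fingers":0.06,"x":0,"y":0,"z":0.045,"rx":0,"ry":0,"rz":0},{"fingers":0.06,"x":0,"y":0,"z":0.045,"rx":0,"ry":0,"rz":0},{"fingers":0.06,"x":0,"y":0,"z":0.035,"rx":0,"ry":0,"rz":0},{"fingers":0.06,"x":0,"y":0,"z":0.016,"rx":0,"ry":0,"rz":0},{"fingers":0.06,"x":0,"y":0,"z":0,"rx":0,"ry":0,"rz":0}]' 40
python3 - <<'E'
import numpy as np
from h import *
to([.5225,-.160,.063],R.from_rotvec(r.get_obs()["orientation"]))
t=np.r_[np.linspace(0,1.70,15),1.715]
p=np.c_[-.165*np.cos(t-np.pi/6),.165*np.sin(t-np.pi/6)]
print("y  z rows:");print(np.round(np.diff(p,axis=0)*[1,-1],4).tolist())
E
```

```text
clock: 5.52
tcp_pos: [0.5221, -0.1597, 0.0629]
orientation: [-2.048, -2.38, 0.001]
contact_force: [-0.1, 0.7, 0.1]
grip_width: 0.0601
gripper_force: 0.0
shift [-0.0004  0.0003 -0.0001] turn [0. 0. 0.]
y  z rows:
[[-0.0089, -0.0179], [-0.0067, -0.0189], [-0.0044, -0.0195], [-0.002, -0.0199], [0.0005, -0.02], [0.0029, -0.0198], [0.0053, -0.0193], [0.0076, -0.0185], [0.0097, -0.0175], [0.0118, -0.0162], [0.0137, -0.0146], [0.0153, -0.0129], [0.0168, -0.0109], [0.018, -0.0088], [0.0023, -0.0009]]
```

```bash
python3 -m jog '[{"fingers":0,"x":0,"y":0,"z":0,"rx":0,"ry":0,"rz":0},{"fingers":0,"x":0,"y":0,"z":0,"rx":0,"ry":0,"rz":0},{"fingers":0,"x":0,"y":0,"z":0,"rx":0,"ry":0,"rz":0},{"fingers":0,"x":0,"y":0,"z":0,"rx":0,"ry":0,"rz":0},{"fingers":0,"x":0,"y":-0.0089,"z":-0.0179,"rx":0,"ry":0,"rz":0},{"fingers":0,"x":0,"y":-0.0067,"z":-0.0189,"rx":0,"ry":0,"rz":0},{"fingers":0,"x":0,"y":0,"z":0,"rx":0,"ry":0,"rz":0}]' 40
```

```text
clock: 6.4
tcp_pos: [0.507, -0.1622, 0.101]
orientation: [2.048, 2.38, 0.001]
contact_force: [0.1, -2.5, -4.1]
grip_width: 0.0105
gripper_force: 39.4
```

```bash
python3 -m jog '[{"fingers":0,"x":0,"y":-0.0044,"z":-0.0195,"rx":0,"ry":0,"rz":0},{"fingers":0,"x":0,"y":-0.002,"z":-0.0199,"rx":0,"ry":0,"rz":0},{"fingers":0,"x":0,"y":0.0005,"z":-0.02,"rx":0,"ry":0,"rz":0},{"fingers":0,"x":0,"y":0.0029,"z":-0.0198,"rx":0,"ry":0,"rz":0},{"fingers":0,"x":0,"y":0.0053,"z":-0.0193,"rx":0,"ry":0,"rz":0},{"fingers":0,"x":0,"y":0.0076,"z":-0.0185,"rx":0,"ry":0,"rz":0},{"fingers":0,"x":0,"y":0.0097,"z":-0.0175,"rx":0,"ry":0,"rz":0},{"fingers":0,"x":0,"y":0,"z":0,"rx":0,"ry":0,"rz":0}]'
```

```text
clock: 7.4
tcp_pos: [0.5222, -0.1597, 0.2346]
orientation: [-2.046, -2.374, 0.007]
contact_force: [-14.0, -0.0, 10.4]
grip_width: 0.0105
gripper_force: 40.2
```

```bash
python3 -m jog '[{"fingers":0,"x":0,"y":0.009,"z":-0.018,"rx":0,"ry":0,"rz":0},{"fingers":0,"x":0,"y":0.0127,"z":-0.016,"rx":0,"ry":0,"rz":0},{"fingers":0,"x":0,"y":0.015,"z":-0.0132,"rx":0,"ry":0,"rz":0},{"fingers":0,"x":0,"y":0.0168,"z":-0.0109,"rx":0,"ry":0,"rz":0},{"fingers":0,"x":0,"y":0,"z":0,"rx":0,"ry":0,"rz":0}]'
```

```text
clock: 8.02
tcp_pos: [0.5782, -0.1506, 0.2949]
orientation: [-2.046, -2.379, 0.001]
contact_force: [-14.3, 4.0, 16.0]
grip_width: 0.0102
gripper_force: 40.9
```

```bash
python3 -m jog '[{"fingers":0,"x":0,"y":0.008,"z":-0.006,"rx":0,"ry":0,"rz":0},{"fingers":0,"x":0,"y":0.009,"z":-0.005,"rx":0,"ry":0,"rz":0},{"fingers":0,"x":0,"y":0.003,"z":-0.001,"rx":0,"ry":0,"rz":0},{"fingers":0,"x":0,"y":0,"z":0,"rx":0,"ry":0,"rz":0}]'
python3 - <<'E'
from h import *
look("scene","s2");lm("scene","stay_pin","catch_seat","lift_grip")
look("side","d2");lm("side","stay_pin","catch_seat","lift_grip")
E
```

```text
clock: 8.52
tcp_pos: [0.5976, -0.1474, 0.3058]
orientation: [-2.046, -2.379, 0.001]
contact_force: [-8.8, 2.4, 10.9]
grip_width: 0.0105
gripper_force: 39.8
scene stay_pin [([0.594, -0.004, 0.107], 0.51)]
scene catch_seat [([0.608, 0.134, 0.091], 0.59)]
scene lift_grip [([0.6, -0.142, 0.316], 0.88)]
side stay_pin [([0.604, 0.135, 0.096], 0.41)]
side catch_seat [([0.607, 0.132, 0.088], 0.58), ([0.381, 0.159, -0.001], 0.28)]
side lift_grip [([0.594, -0.144, 0.313], 0.83)]
```

View pics/d2.png

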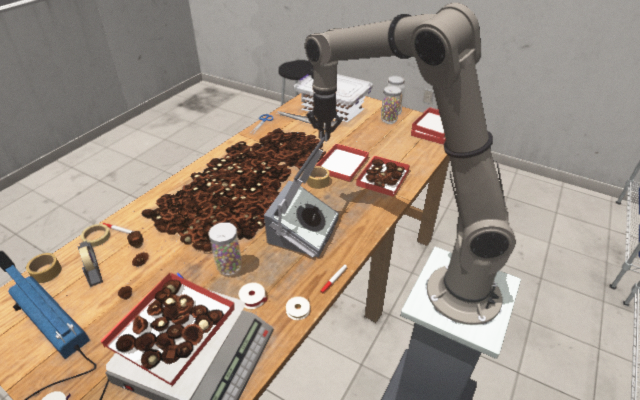

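The side view shows the cover up (hinge at 280,215, gripper at 325,125) with the opening at about 1.70 by geometry. Push a touch further to feel the stop, then lower.

```bash
python3 -m jog '[{"fingers":0,"x":0,"y":0.004,"z":-0.001,"rx":0,"ry":0,"rz":0},{"fingers":0,"x":0,"y":0.003,"z":-0.001,"rx":0,"ry":0,"rz":0},{"fingers":0,"x":0,"y":0,"z":0,"rx":0,"ry":0,"rz":0}]'
```

```text
clock: 9.3
tcp_pos: [0.6037, -0.1465, 0.3079]
orientation: [-2.046, -2.377, 0.002]
contact_force: [-13.1, 4.1, 14.0]
grip_width: 0.0105
gripper_force: 40.6
```

```bash
python3 -m jog '[{"fingers":0,"x":0,"y":-0.006,"z":0.001,"rx":0,"ry":0,"rz":0},{"fingers":0,"x":0,"y":-0.0092,"z":0.004,"rx":0,"ry":0,"rz":0},{"fingers":0,"x":0,"y":-0.009,"z":0.0045,"rx":0,"ry":0,"rz":0},{"fingers":0,"x":0,"y":-0.0087,"z":0.005,"rx":0,"ry":0,"rz":0},{"fingers":0,"x":0,"y":-0.0084,"z":0.0056,"rx":0,"ry":0,"rz":0},{"fingers":0,"x":0,"y":-0.006,"z":0.0045,"rx":0,"ry":0,"rz":0},{"fingers":0,"x":0,"y":0,"z":0,"rx":0,"ry":0,"rz":0}]'
```

```text
clock: 10.18
tcp_pos: [0.5588, -0.1541, 0.2814]
orientation: [-2.049, -2.381, 0.001]
contact_force: [2.8, 0.6, -4.7]
grip_width: 0.0104
gripper_force: 39.3
```

```bash
python3 -m jog '[{"fingers":0,"x":0,"y":-0.004,"z":0.0032,"rx":0,"ry":0,"rz":0},{"fingers":0,"x":0,"y":-0.004,"z":0.0032,"rx":0,"ry":0,"rz":0},{"fingers":0,"x":0,"y":0,"z":0,"rx":0,"ry":0,"rz":0}]'
python3 - <<'E'
from h import *
for c in ("scene","side"):
    look(c);lm(c,"stay_pin","catch_seat","lift_grip")
E
```

```text
clock: 10.55
tcp_pos: [0.5544, -0.1549, 0.2774]
orientation: [2.044, 2.378, 0.007]
contact_force: [9.1, 0.6, 0.8]
grip_width: 0.0103
gripper_force: 39.9
scene stay_pin [([0.612, 0.136, 0.089], 0.38)]
scene catch_seat [([0.61, 0.136, 0.089], 0.62)]
scene lift_grip [([0.554, -0.149, 0.289], 0.85)]
side stay_pin [([0.608, 0.133, 0.089], 0.53)]
side catch_seat [([0.604, 0.133, 0.088], 0.87), ([0.599, -0.005, 0.109], 0.45)]
side lift_grip [([0.554, -0.152, 0.284], 0.59)]
```

```bash
python3 -m jog '[{"fingers":0.022,"x":0,"y":0,"z":0,"rx":0,"ry":0,"rz":0},{"fingers":0.022,"x":0,"y":0,"z":0,"rx":0,"ry":0,"rz":0},{"fingers":0.022,"x":0,"y":0,"z":0,"rx":0,"ry":0,"rz":0}]'
python3 - <<'E'
from h import *
for c in ("scene","side"):
    look(c);lm(c,"stay_pin","catch_seat","lift_grip")
E
```

```text
clock: 11.32
tcp_pos: [0.5512, -0.1555, 0.2758]
orientation: [2.05, 2.381, -0.0]
contact_force: [2.0, 0.5, 1.6]
grip_width: 0.0221
gripper_force: 0.9
scene stay_pin [([0.61, 0.136, 0.09], 0.48)]
scene catch_seat [([0.611, 0.133, 0.089], 0.5)]
scene lift_grip [([0.557, -0.151, 0.289], 0.71)]
side stay_pin [([0.607, 0.138, 0.091], 0.39)]
side catch_seat [([0.606, 0.134, 0.089], 0.86), ([0.543, 0.053, 0.084], 0.68)]
side lift_grip [([0.711, 0.292, -0.001], 0.66), ([0.602, -0.003, 0.108], 0.65)]
```

```bash
python3 -m jog '[{"fingers":0.07,"x":0,"y":0.003,"z":0,"rx":0,"ry":0,"rz":0},{"fingers":0.07,"x":0,"y":0,"z":0,"rx":0,"ry":0,"rz":0},{"fingers":0.07,"x":0,"y":0,"z":0,"rx":0,"ry":0,"rz":0},{"fingers":0.07,"x":0,"y":0,"z":-0.02,"rx":0,"ry":0,"rz":0},{"fingers":0.07,"x":0,"y":0,"z":-0.04,"rx":0,"ry":0,"rz":0},{"fingers":0.07,"x":0,"y":0,"z":-0.04,"rx":0,"ry":0,"rz":0},{"fingers":0.07,"x":0,"y":0,"z":0,"rx":0,"ry":0,"rz":0}]'
python3 - <<'E'
from h import *
look("scene","s3");lm("scene","stay_pin","catch_seat","lift_grip","knob_grip","pointer_tip","tab_tip","flip_cover_hinge","timer_unit")
im,d,cal=look("side","d3");lm("side","stay_pin","catch_seat","lift_grip","knob_grip","pointer_tip","tab_tip","timer_unit")
a=cv2.imread("pics/s3.png")[150:270,230:390];b=cv2.imread("pics/d3.png")[150:270,230:390]
cv2.imwrite("pics/c3.png",np.vstack([cv2.resize(a,(400,300),interpolation=3),cv2.resize(b,(400,300),interpolation=3)]))
E
```

```text
clock: 12.6
tcp_pos: [0.5555, -0.1557, 0.3788]
orientation: [2.047, 2.377, 0.005]
contact_force: [-0.3, -0.8, -0.6]
grip_width: 0.0702
gripper_force: 0.0
scene stay_pin [([0.613, 0.137, 0.09], 0.6)]
scene catch_seat [([0.611, 0.135, 0.089], 0.65)]
scene lift_grip [([0.56, -0.147, 0.289], 0.56)]
scene knob_grip [([0.552, 0.012, 0.093], 0.64), ([0.559, -0.148, 0.289], 0.25)]
scene pointer_tip [([0.545, 0.055, 0.085], 0.73), ([0.589, 0.015, -0.002], 0.68)]
scene tab_tip [([0.594, -0.002, 0.108], 0.65)]
scene flip_cover_hinge [([0.638, 0.025, 0.164], 0.61)]
scene timer_unit [([0.588, 0.015, -0.001], 0.65), ([0.561, -0.15, 0.291], 0.39)]
side stay_pin [([0.606, 0.136, 0.093], 0.49)]
side catch_seat [([0.606, 0.132, 0.089], 0.55)]
side lift_grip [([0.554, -0.149, 0.289], 0.55), ([0.601, -0.004, 0.106], 0.4)]
side knob_grip [([0.551, 0.008, 0.099], 0.61)]
side pointer_tip [([0.543, 0.054, 0.086], 0.59)]
side tab_tip [([0.598, -0.006, 0.108], 0.8)]
side timer_unit [([0.591, 0.012, 0.001], 0.65)]
```

View pics/c3.png

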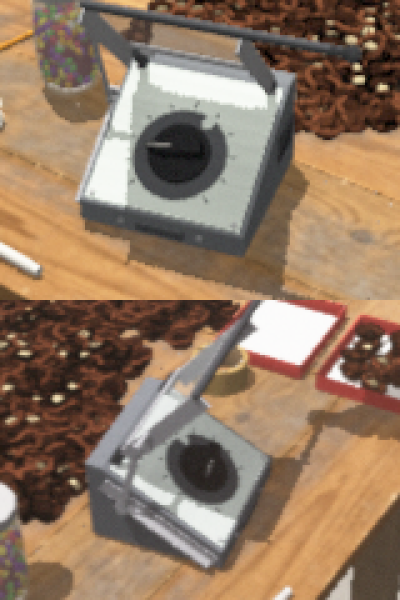

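The crops show the cover propped and free. The pointer line points left (at about 160,145 in the scene crop), and the tab is at the upper right of the dial (205,122). By the networks, the knob needs about 124° clockwise.

```bash
python3 - <<'E'
from h import *
o=r.get_obs();print(np.round(o["joints"],2))
E_=np.array(r.get_calibration("wrist")["extrinsics"]);R0=R.from_rotvec(o["orientation"])
print("cam offset in tool",np.round(R0.inv().apply(E_[:3,3]-o["tcp_pos"]),3),"cam z in tool",np.round(R0.inv().apply(E_[:3,2]),2))
E
```

```text
[-0.43  0.24  0.74  1.64 -0.17  1.32  0.49]
cam offset in tool [ 0.084  0.    -0.141] cam z in tool [-0.33  0.    0.95]
```

```bash
python3 -m jog '[{"fingers":0.07,"x":0.03,"y":-0.03,"z":0,"rx":0,"ry":0,"rz":0},{"fingers":0.07,"x":0.04,"y":-0.03,"z":0,"rx":0,"ry":0,"rz":0},{"fingers":0.07,"x":0.045,"y":-0.022,"z":0.02,"rx":-7,"ry":0,"rz":0},{"fingers":0.07,"x":0.045,"y":0,"z":0.02,"rx":-8,"ry":0,"rz":0},{"fingers":0.07,"x":0,"y":0,"z":0,"rx":-8,"ry":0,"rz":0},{"fingers":0.07,"x":0,"y":0,"z":0,"rx":-7,"ry":0,"rz":0},{"fingers":0.07,"x":0,"y":0,"z":0,"rx":0,"ry":0,"rz":-10},{"fingers":0.07,"x":0,"y":0,"z":0,"rx":0,"ry":0,"rz":-10}]'
python3 - <<'E'
from h import *
o=r.get_obs();print(np.round(o["joints"],2));R0=R.from_rotvec(o["orientation"])
yaw=np.radians(8.8);n=np.array([-.5*np.cos(yaw),-.5*np.sin(yaw),.866])
y0=np.array([.866*np.cos(yaw),.866*np.sin(yaw),.5])
for s in (1,-1):
    Y=s*y0;X=np.cross(Y,-n);T=R.from_matrix(np.c_[X,Y,-n])
    to(np.array([.5612,.0105,.079])+.15*n,T)
E
```

```text
clock: 14.45
tcp_pos: [0.4514, -0.0092, 0.3356]
orientation: [1.374, 2.323, 0.456]
contact_force: [0.2, -0.4, 0.7]
grip_width: 0.07
gripper_force: 0.0
[-0.51 -0.34  0.31  2.28  0.2   0.67  0.19]
shift [ 0.0137 -0.0287  0.128 ] turn [-0.   0.2 20.1]
shift [ 0.0137 -0.0287  0.128 ] turn [-2.000e-01 -1.000e-01 -1.599e+02]
```

```bash
python3 -m jog '[{"fingers":0.07,"x":0.0137,"y":-0.0287,"z":0.03,"rx":0,"ry":0,"rz":0},{"fingers":0.07,"x":0,"y":0,"z":0.03,"rx":0,"ry":0,"rz":-10.5},{"fingers":0.07,"x":0,"y":0,"z":0.03,"rx":0,"ry":0,"rz":-10.5},{"fingers":0.07,"x":0,"y":0,"z":0.03,"rx":0,"ry":0,"rz":-10.5},{"fingers":0.07,"x":0,"y":0,"z":0,"rx":0,"ry":0,"rz":-10.5},{"fingers":0.07,"x":0,"y":0,"z":0,"rx":0,"ry":0,"rz":-10.5},{"fingers":0.07,"x":0,"y":0,"z":0,"rx":0,"ry":0,"rz":-10.5},{"fingers":0.07,"x":0,"y":0,"z":0,"rx":0,"ry":0,"rz":-10.5}]'
python3 -m jog '[{"fingers":0.07,"x":0,"y":0,"z":0,"rx":0,"ry":0,"rz":-10.5},{"fingers":0.07,"x":0,"y":0,"z":0,"rx":0,"ry":0,"rz":-10.5},{"fingers":0.07,"x":0,"y":0,"z":0,"rx":0,"ry":0,"rz":-10.5},{"fingers":0.07,"x":0,"y":0,"z":0,"rx":0,"ry":0,"rz":-10.5},{"fingers":0.07,"x":0,"y":0,"z":0,"rx":0,"ry":0,"rz":-10.5},{"fingers":0.07,"x":0,"y":0,"z":0,"rx":0,"ry":0,"rz":-10.5},{"fingers":0.07,"x":0,"y":0,"z":0,"rx":0,"ry":0,"rz":-10.5},{"fingers":0.07,"x":0,"y":0,"z":0,"rx":0,"ry":0,"rz":-10}]'
python3 - <<'E'
from h import *
o=r.get_obs();print(np.round(o["joints"],2))
im,d,cal=look("wrist","w4")
lm("wrist","knob_grip","pointer_tip","tab_tip","stay_pin","catch_seat")
# panel plane from depth: points near knob, not knob
v,u=np.mgrid[0:400:3,0:640:3];u=u.ravel();v=v.ravel();dd=d[v,u];P=px2w(cal,np.c_[u,v],dd)
yaw=np.radians(8.8);L=(P-[.590,.014,0])@np.array([[np.cos(yaw),-np.sin(yaw),0],[np.sin(yaw),np.cos(yaw),0],[0,0,1]])
h=L@np.array([-.5,0,.866]);uu=L@np.array([.866,0,.5])
m=(dd>0)&(abs(L[:,1])<.085)&(abs(L[:,0]+.03)<.05)&(h>.05)&(h<.16)
hist,e=np.histogram(h[m],bins=np.arange(.05,.16,.002));print([(round(a,3),int(b)) for a,b in zip(e,hist) if b>15])
E
```

```text
clock: 15.45
tcp_pos: [0.4836, -0.0007, 0.2162]
orientation: [-0.283, 2.603, 0.029]
contact_force: [-0.7, -0.2, -0.7]
grip_width: 0.0698
gripper_force: 0.0
clock: 16.45
tcp_pos: [0.4836, -0.0007, 0.2162]
orientation: [-2.004, 1.809, -0.459]
contact_force: [-0.2, -0.5, -0.2]
grip_width: 0.07
gripper_force: 0.0
[-1.24 -0.26  1.03  2.43  0.65  0.38  2.53]
wrist knob_grip [([0.547, 0.009, 0.097], 0.68)]
wrist pointer_tip [([0.538, 0.056, 0.082], 0.95), ([0.611, 0.136, 0.089], 0.28)]
wrist tab_tip []
wrist stay_pin [([0.606, 0.136, 0.09], 0.67)]
wrist catch_seat [([0.384, 0.156, 0.002], 0.68), ([0.609, 0.136, 0.086], 0.43)]
[(np.float64(0.082), 156), (np.float64(0.084), 777), (np.float64(0.086), 493), (np.float64(0.088), 36), (np.float64(0.09), 145), (np.float64(0.092), 181), (np.float64(0.114), 96)]
```

View pics/w4.png

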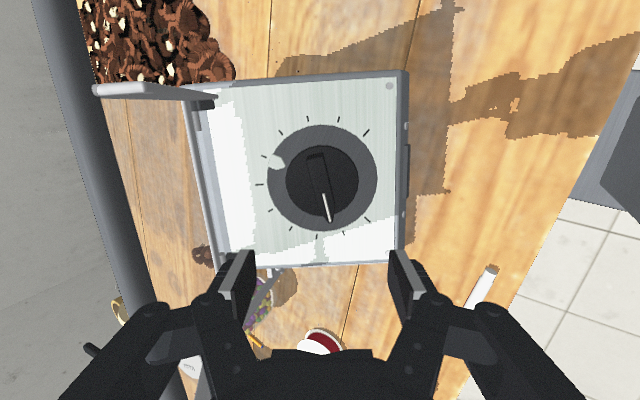

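The wrist view shows the knob centre at about (322,180), the white pointer line running to (330,222), and the tab at about (277,162). Now I'll measure the axis and both angles on the panel plane.

```bash
cat > dial.py <<'E'
from h import *
yaw=np.radians(8.8);O=np.array([.590,.014,0]);c,s=np.cos(yaw),np.sin(yaw)
n=np.array([-.5*c,-.5*s,.866]);U=np.array([.866*c,.866*s,.5]);V=np.array([-s,c,0])
HP=.0843
def plane(cal,uv,h):
    a=px2w(cal,uv,np.full(len(uv),1.));C=np.array(cal["extrinsics"])[:3,3];d=a-C
    t=(h-(C-O)@n)/(d@n);P=C+d*t[:,None]-O;return np.c_[P@U,P@V]
def dial(name,cen=None):
    im,d,cal=look("wrist",name);g=im.mean(2)
    v,u=np.mgrid[0:400,0:640];uv=np.c_[u.ravel(),v.ravel()]
    q=plane(cal,uv,HP+.0087).reshape(400,640,2)
    c0=np.array([.0145,0]) if cen is None else cen   # rough
    k=((g<55)&(np.hypot(*(q-c0).transpose(2,0,1))<.06)).astype(np.uint8)
    nl,lab,st,ce=cv2.connectedComponentsWithStats(k);i=1+np.argmax(st[1:,4])
    cn=max(cv2.findContours((lab==i).astype(np.uint8),0,1)[0],key=len)[:,0]
    cn=cv2.convexHull(cn)[:,0];w=plane(cal,cn,HP+.0087)
    A=np.c_[2*w,np.ones(len(w))];x=np.linalg.lstsq(A,(w**2).sum(1),rcond=None)[0];rad=np.sqrt(x[2]+x[:2]@x[:2])
    print("hull centre",np.round(x[:2],4),"r",round(rad,4),"px",ce[i].round())
    ax=x[:2] if cen is None else cen
    q7=plane(cal,uv,HP+.007).reshape(400,640,2)-ax;r7=np.hypot(q7[...,0],q7[...,1])
    an=np.degrees(np.arctan2(-q7[...,1],q7[...,0]))  # clockwise from up
    for lo in (.040,.043,.046,.049,.052):
        m=(r7>lo)&(r7<lo+.003)
        b=[int(np.median(g[m&(abs(an-a)<2)])) if (m&(abs(an-a)<2)).any() else -1 for a in range(0,64,4)]
        print("ring",lo,b)
    E_=np.array(cal["extrinsics"])
    wm=(g>130)&(r7<.036)&(im.std(2)<25)
    vv,uu=np.nonzero(wm);P=px2w(cal,np.c_[uu,vv],d[vv,uu])-O
    e=np.c_[P@U,P@V]-ax;print("white",len(e),"h",np.round(np.percentile(P@n-HP,[10,50,90]),4),"px",uu.mean().round(),vv.mean().round())
    f=np.median(e[np.hypot(*e.T)>.015],0);print("pointer mean",np.round(f,4),"angle cw from up",np.degrees(np.arctan2(-f[1],f[0])).round(1))
    ln=cv2.fitLine(e.astype(np.float32),2,0,.01,.01).ravel();print("line dir ang",np.degrees(np.arctan2(-ln[1],ln[0])).round(1))
    return ax
E
python3 - <<'E'
from dial import *
ax=dial(None)
p=O+ax[0]*U+ax[1]*V+HP*n;print("panel pt",np.round(p,4))
im=cv2.imread("pics/w4.png")[110:250,250:400];cv2.imwrite("pics/c4.png",cv2.resize(im,None,fx=4,fy=4,interpolation=2))
E
```

```text
hull centre [0.0145 0.0031] r 0.0382 px [322. 180.]
ring 0.04 [96, 94, 97, 97, 96, 98, 98, 98, 99, 96, 99, 96, 97, 96, 96, 95]
ring 0.043 [95, 96, 96, 94, 94, 94, 170, 214, 130, 95, 95, 95, 97, 97, 97, 95]
ring 0.046 [95, 93, 94, 93, 94, 95, 215, 213, 213, 97, 94, 94, 94, 95, 97, 97]
ring 0.049 [94, 93, 94, 93, 91, 173, 216, 214, 214, 146, 94, 94, 94, 96, 96, 96]
ring 0.052 [92, 92, 93, 94, 95, 160, 217, 214, 215, 106, 95, 95, 94, 95, 96, 95]
white 54 h [0.0304 0.0314 0.0322] px 325.0 204.0
pointer mean [-0.0036  0.0204] angle cw from up -99.9
line dir ang 79.2
panel pt [0.5603 0.0125 0.0802]
```

View pics/c4.png

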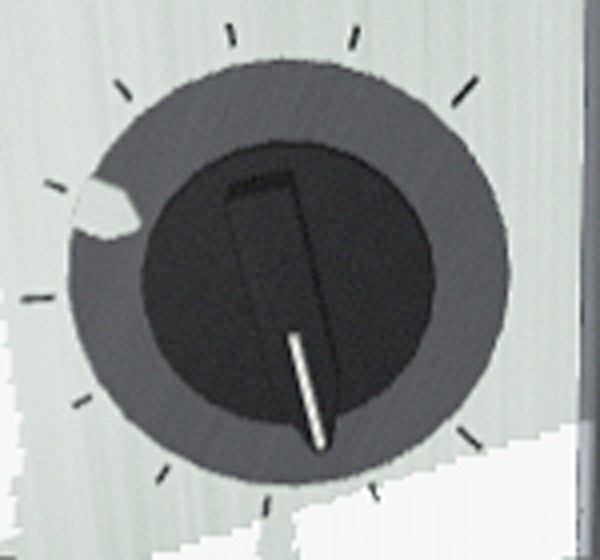

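Tab at 28°, pointer at -100.4° (clockwise from up), so turn about 128° clockwise. The disc radius of 38.2 mm fits the given 38.5.

```bash
cat >> dial.py <<'E'
def goal(a,h,ax=(.0145,.002)):
    "a: cw angle of tool x from up"
    a=np.radians(a);X=np.cos(a)*U-np.sin(a)*V;Z=-n/np.linalg.norm(n);Y=np.cross(Z,X)
    to(O+ax[0]*U+ax[1]*V+(HP+h)*n,R.from_matrix(np.c_[X,Y,Z]))
E
python3 -c "
from dial import *
goal(79.6,.06);goal(79.6,.0105)"
```

```text
shift [-0.0004  0.0005  0.0966] turn [  0.   -0.1 -13.7]
shift [-0.0005  0.0005  0.1461] turn [  0.   -0.1 -13.7]
```

```bash
python3 -m jog '[{"fingers":0.045,"x":0,"y":0,"z":0.03,"rx":0,"ry":0,"rz":-7},{"fingers":0.045,"x":0,"y":0,"z":0.03,"rx":0,"ry":0,"rz":-6.7},{"fingers":0.045,"x":0,"y":0,"z":0.036,"rx":0,"ry":0,"rz":0},{"fingers":0.045,"x":0,"y":0,"z":0,"rx":0,"ry":0,"rz":0},{"fingers":0.045,"x":0,"y":0,"z":0,"rx":0,"ry":0,"rz":0}]'
python3 - <<'E'
from dial import *
print(np.round(r.get_obs()["joints"],2))
ax=dial("w5");goal(79.6,.0105);goal(79.6,.0105,ax)
E
```

```text
clock: 17.42
tcp_pos: [0.5028, 0.0062, 0.1765]
orientation: [-2.172, 1.649, -0.5]
contact_force: [0.4, -0.6, 0.1]
grip_width: 0.0448
gripper_force: 0.0
[-1.68 -0.34  1.45  2.43  1.04  0.38  2.35]
hull centre [0.015  0.0032] r 0.0386 px [318. 189.]
ring 0.04 [92, 93, 94, 93, 93, 94, 92, 102, 94, 94, 96, 95, 94, 94, 94, 94]
ring 0.043 [92, 93, 92, 93, 91, 92, 134, 208, 167, 92, 93, 94, 95, 94, 93, 92]
ring 0.046 [93, 91, 91, 90, 91, 93, 211, 208, 210, 99, 92, 92, 93, 94, 93, 93]
ring 0.049 [90, 90, 89, 91, 90, 129, 211, 210, 209, 141, 90, 92, 93, 93, 92, 94]
ring 0.052 [90, 91, 91, 91, 92, 94, 213, 210, 209, 142, 94, 91, 91, 91, 93, 93]
white 66 h [0.0308 0.0313 0.0322] px 320.0 217.0
pointer mean [-0.004  0.019] angle cw from up -101.9
line dir ang 79.5
shift [ 0.0035 -0.0023  0.1017] turn [ 0.4  0.  -3.7]
shift [ 0.0023 -0.003   0.1017] turn [ 0.4  0.  -3.7]
```

The arm ran into j3/j4 limits because this half-turn pushes j7 out of range. I'll back off, take the other half-turn, and turn the knob in two grips: about 50° first, then about 78°. This also keeps the camera side away from the cover.

```bash
python3 -m jog '[{"fingers":0.045,"x":0,"y":0,"z":-0.02,"rx":0,"ry":0,"rz":10.4},{"fingers":0.045,"x":0,"y":0,"z":-0.02,"rx":0,"ry":0,"rz":10.4},{"fingers":0.045,"x":0,"y":0,"z":0,"rx":0,"ry":0,"rz":10.4},{"fingers":0.045,"x":0,"y":0,"z":0,"rx":0,"ry":0,"rz":10.4},{"fingers":0.045,"x":0,"y":0,"z":0,"rx":0,"ry":0,"rz":10.4},{"fingers":0.045,"x":0,"y":0,"z":0,"rx":0,"ry":0,"rz":10.4},{"fingers":0.045,"x":0,"y":0,"z":0,"rx":0,"ry":0,"rz":10.4},{"fingers":0.045,"x":0,"y":0,"z":0,"rx":0,"ry":0,"rz":10.4}]'
python3 -m jog '[{"fingers":0.045,"x":0,"y":0,"z":0,"rx":0,"ry":0,"rz":10.4},{"fingers":0.045,"x":0,"y":0,"z":0,"rx":0,"ry":0,"rz":10.4},{"fingers":0.045,"x":0,"y":0,"z":0,"rx":0,"ry":0,"rz":10.4},{"fingers":0.045,"x":0,"y":0,"z":0,"rx":0,"ry":0,"rz":10.4},{"fingers":0.045,"x":0,"y":0,"z":0,"rx":0,"ry":0,"rz":10.4},{"fingers":0.045,"x":0,"y":0,"z":0,"rx":0,"ry":0,"rz":10.4},{"fingers":0.045,"x":0,"y":0,"z":0,"rx":0,"ry":0,"rz":10.4},{"fingers":0.045,"x":0,"y":0,"z":0,"rx":0,"ry":0,"rz":10.4}]'
python3 -c "
from dial import *
print(np.round(r.get_obs()['joints'],2))
goal(259.6,.1);goal(259.6,.0105)"
```

```text
clock: 18.48
tcp_pos: [0.4834, 0.0025, 0.2111]
orientation: [-0.5, 2.578, -0.029]
contact_force: [-0.1, -0.2, -0.9]
grip_width: 0.0449
gripper_force: 0.0
clock: 19.48
tcp_pos: [0.4834, 0.0025, 0.2111]
orientation: [1.378, 2.329, 0.452]
contact_force: [0.1, -0.3, 0.2]
grip_width: 0.0452
gripper_force: 0.0
[-0.78 -0.09  0.64  2.42  0.15  0.28  0.24]
shift [-0.0034  0.001   0.0521] turn [-0.4 -0.   9.6]
shift [-0.0035  0.0017  0.1416] turn [-0.4 -0.   9.6]
```

```bash
python3 -m jog '[{"fingers":0.045,"x":-0.0034,"y":0.001,"z":0.02,"rx":-0.4,"ry":0,"rz":9.6},{"fingers":0.045,"x":0,"y":0,"z":0.03,"rx":0,"ry":0,"rz":0},{"fingers":0.045,"x":0,"y":0,"z":0.03,"rx":0,"ry":0,"rz":0},{"fingers":0.045,"x":0,"y":0,"z":0.016,"rx":0,"ry":0,"rz":0},{"fingers":0.045,"x":0,"y":0,"z":0,"rx":0,"ry":0,"rz":0}]'
python3 -c "
from dial import *
print(np.round(r.get_obs()['joints'],2))
goal(259.6,.0105)"
```

```text
clock: 20.1
tcp_pos: [0.5119, 0.011, 0.1571]
orientation: [1.574, 2.243, 0.514]
contact_force: [-0.6, 0.5, 0.3]
grip_width: 0.045
gripper_force: 0.0
[-0.71  0.14  0.64  2.41 -0.9   0.17  1.12]
shift [-0.009   0.0025  0.0799] turn [-0.5 -1.1  0.4]
```

The wrist (j6) is at its lower limit, so the wrist branch is wrong. I'll fit a quick kinematic model from the recorded poses to find a feasible configuration.

```bash
cat > kin.py <<'E'
import numpy as np,itertools
from scipy.spatial.transform import Rotation as R
from scipy.optimize import least_squares
D=[([-1.242,.478,.022,1.556,-.012,1.109,-.083],[.285,.611,.230],[-.681,-3.067,.003]),
([-.43,.24,.74,1.64,-.17,1.32,.49],[.5555,-.1557,.3788],[2.047,2.377,.005]),
([-.51,-.34,.31,2.28,.2,.67,.19],[.4514,-.0092,.3356],[1.374,2.323,.456]),
([-1.24,-.26,1.03,2.43,.65,.38,2.53],[.4836,-.0007,.2162],[-2.004,1.809,-.459]),
([-1.68,-.34,1.45,2.43,1.04,.38,2.35],[.5028,.0062,.1765],[-2.172,1.649,-.5]),
([-.78,-.09,.64,2.42,.15,.28,.24],[.4834,.0025,.2111],[1.378,2.329,.452]),
([-.71,.14,.64,2.41,-.9,.17,1.12],[.5119,.011,.1571],[1.574,2.243,.514])]
Rz=lambda a:R.from_euler('z',a);Ry=lambda a:R.from_euler('y',a)
def fk(q,p,s):
    o1,o7,h,L1,L2,L3,e,w,x0,o2,o4,o6=p
    A=Rz(s[0]*q[0]+o1);t=A.apply([x0,0,h])
    A=A*Ry(q[1]+o2)*Rz(s[1]*q[2]);t=t+A.apply([e,0,L1])
    A=A*Ry(q[3]+o4)*Rz(s[2]*q[4]);t=t+A.apply([-e,0,L2])
    A=A*Ry(q[5]+o6)*Rz(s[3]*q[6]+o7);t=t+A.apply([0,0,L3])+(A*Rz(-s[3]*q[6]-o7)).apply([w,0,0])
    return t,A
def res(p,s):
    o=[]
    for q,x,v in D:
        t,A=fk(q,p,s);o+=[*(t-x),*(.3*(R.from_rotvec(v).inv()*A).as_rotvec())]
    return np.array(o)
def fit():
    best=None
    for s in itertools.product((1,-1),repeat=4):
        for o7 in (0,1.57,3.14,-1.57):
            f=least_squares(res,[0,o7,.35,.4,.4,.25,0,0,0,0,0,0],args=(s,))
            if best is None or f.cost<best[0].cost: best=(f,s)
    return best
if __name__=="__main__":
    f,s=fit();print(s,f.cost,np.round(f.x,4));print(np.round(np.abs(res(f.x,s)).reshape(-1,6).max(0),4))
    np.save("kin.npy",np.r_[f.x,s])
E
python3 kin.py
```

```text
(-1, -1, -1, -1) 0.0005675925903953242 [-0.0862  1.4881  0.341   0.5629  0.4999  0.393  -0.004  -0.0165 -0.0212
 -0.035   0.0315 -0.0024]
[0.0098 0.0171 0.0075 0.005  0.0098 0.0022]
```

```bash
cat > ik.py <<'E'
from kin import *
from dial import O,U,V,n,HP
k=np.load("kin.npy");P,S=k[:12],k[12:]
lo=np.array([-2.96,-.34,-1.41,.24,-1.37,.17,-2.96]);hi=np.array([2.96,2.1,1.46,2.44,4.51,1.92,2.96])
def pose(a,h):
    a=np.radians(a);X=np.cos(a)*U-np.sin(a)*V;Z=-n/np.linalg.norm(n)
    return O+.0145*U+.002*V+(HP+h)*n,R.from_matrix(np.c_[X,np.cross(Z,X),Z])
def solve(T,q0,m=.04):
    def f(q):
        t,A=fk(q,P,S);return np.r_[10*(t-T[0]),3*(T[1].inv()*A).as_rotvec(),.002*(q-(lo+hi)/2)]
    s=least_squares(f,np.clip(q0,lo+m+1e-3,hi-m-1e-3),bounds=(lo+m,hi-m));return s.x,np.linalg.norm(s.fun[:6])
if __name__=="__main__":
    rng=np.random.default_rng(0)
    for h in (.0105,.12):
      for a in (80,110,145,180,208,260,300,340,388):
        sol=[]
        for i in range(25):
            q,e=solve(pose(a,h),rng.uniform(lo,hi))
            if e<.02 and not any(np.abs(q-z).max()<.3 for z in sol): sol.append(q)
        print(h,a,[np.round(z,2).tolist() for z in sol][:4])
E
python3 ik.py
```

```text
0.0105 80 [[-0.44, 0.35, 0.4, 2.35, 4.41, 0.21, -1.07], [0.81, 0.48, -0.91, 2.36, 1.86, 0.21, 1.71]]
0.0105 110 [[-0.44, 0.35, 0.4, 2.35, 4.41, 0.21, -1.6], [0.81, 0.48, -0.91, 2.36, 1.86, 0.21, 1.19]]
0.0105 145 [[0.81, 0.48, -0.91, 2.36, 1.86, 0.21, 0.58], [-0.44, 0.35, 0.4, 2.35, 4.41, 0.21, -2.21]]
0.0105 180 [[0.81, 0.48, -0.91, 2.36, 1.86, 0.21, -0.04], [-0.44, 0.35, 0.4, 2.35, 4.41, 0.21, -2.82]]
0.0105 208 [[0.81, 0.48, -0.91, 2.36, 1.86, 0.21, -0.52], [-0.58, 0.37, 0.55, 2.36, 4.45, 0.26, 2.92]]
0.0105 260 [[0.85, 0.49, -0.95, 2.36, 1.84, 0.23, -1.4], [-0.44, 0.35, 0.4, 2.35, 4.41, 0.21, 2.07]]
0.0105 300 [[0.96, 0.57, -1.09, 2.37, 1.78, 0.33, -2.02], [-0.44, 0.35, 0.4, 2.35, 4.41, 0.21, 1.37]]
0.0105 340 [[1.08, 0.73, -1.29, 2.38, 1.75, 0.52, -2.63], [-0.44, 0.35, 0.4, 2.35, 4.41, 0.21, 0.67]]
0.0105 388 [[-0.44, 0.35, 0.4, 2.35, 4.41, 0.21, -0.17], [0.81, 0.48, -0.91, 2.36, 1.86, 0.21, 2.62]]
0.12 80 []
0.12 110 []
0.12 145 []
0.12 180 []
0.12 208 []
0.12 260 []
0.12 300 []
0.12 340 []
0.12 388 []
```

```bash
cat > sim.py <<'E'
from ik import *
def step(q,T,lam):
    "commanded pose T; regularised to q; joint limits"
    def f(x):
        t,A=fk(x,P,S);return np.r_[10*(t-T[0]),3*(T[1].inv()*A).as_rotvec(),lam*(x-q)]
    return least_squares(f,np.clip(q,lo+.011,hi-.011),bounds=(lo+.01,hi-.01),max_nfev=30).x
def run(q,rows,lam=.01,full=False):
    "rows: (x,y,z,rx,ry,rz) tool"
    out=[]
    for r6 in rows:
        t,A=fk(q,P,S);T=(t+A.apply(r6[:3]),A*R.from_rotvec(np.radians(r6[3:])))
        q=step(q,T,lam);out.append(q)
    return (q,out) if full else q
def rz(nn,a): return [(0,0,0,0,0,a)]*nn
E
python3 - <<'E'
from sim import *
q=np.array(D[2][0])
for lam in (.01,.1):
    a=run(q,[(.0137,-.0287,.03,0,0,0)]+[(0,0,.03,0,0,-10.5)]*3+rz(12,-10.5),lam);print("pred4",np.round(a,2),D[3][0])
    b=run(np.array(D[3][0]),[(0,0,.03,0,0,-7),(0,0,.03,0,0,-6.7),(0,0,.036,0,0,0)],lam);print("pred5",np.round(b,2),D[4][0])
    c=run(np.array(D[4][0]),[(0,0,-.02,0,0,10.4)]*2+rz(14,10.4),lam);print("pred6",np.round(c,2),D[5][0])
    q1=run(np.array(D[1][0]),[(.03,-.03,0,0,0,0),(.04,-.03,0,0,0,0),(.045,-.022,.02,-7,0,0),(.045,0,.02,-8,0,0),(0,0,0,-8,0,0),(0,0,0,-7,0,0)]+rz(2,-10),lam);print("pred3",np.round(q1,2),D[2][0])
E
```

```text
pred4 [-1.32 -0.27  1.04  2.42  0.79  0.42  2.35] [-1.24, -0.26, 1.03, 2.43, 0.65, 0.38, 2.53]
pred5 [-1.75 -0.33  1.45  2.43  1.13  0.42  2.28] [-1.68, -0.34, 1.45, 2.43, 1.04, 0.38, 2.35]
pred6 [-0.8  -0.09  0.73  2.41 -0.03  0.3   0.48] [-0.78, -0.09, 0.64, 2.42, 0.15, 0.28, 0.24]
pred3 [-0.18 -0.33  0.19  2.31 -0.13  0.65  0.6 ] [-0.51, -0.34, 0.31, 2.28, 0.2, 0.67, 0.19]
pred4 [-1.3  -0.26  1.01  2.42  0.79  0.42  2.34] [-1.24, -0.26, 1.03, 2.43, 0.65, 0.38, 2.53]
pred5 [-1.74 -0.33  1.45  2.43  1.12  0.42  2.29] [-1.68, -0.34, 1.45, 2.43, 1.04, 0.38, 2.35]
pred6 [-0.83 -0.08  0.77  2.41 -0.05  0.3   0.51] [-0.78, -0.09, 0.64, 2.42, 0.15, 0.28, 0.24]
pred3 [-0.28 -0.33  0.26  2.3  -0.07  0.65  0.53] [-0.51, -0.34, 0.31, 2.28, 0.2, 0.67, 0.19]
```

```bash
cat > search.py <<'E'
from sim import *
import sys,time
from scipy.spatial.transform import Slerp
def follow(q,T,ret=False):
    "rows that carry from present pose to T, straight"
    t,A=fk(q,P,S);d=(A.inv()*T[1]).as_rotvec();ang=np.degrees(np.linalg.norm(d))
    N=max(1,int(np.ceil(max(ang/10,np.linalg.norm(T[0]-t)/.05))))
    for i in range(1,N+1):
        q=step(q,(t+(T[0]-t)*i/N,A*R.from_rotvec(d*i/N)),.03)
    return q
def err(q,T):
    t,A=fk(q,P,S);return np.linalg.norm(t-T[0]),np.degrees((T[1].inv()*A).magnitude())
def down(yaw,tilt):
    "tool tilted fwd by tilt, tool x at yaw (deg, 0 = +y local), about the tool axis"
    return R.from_matrix(pose(270,0)[1].as_matrix())*R.from_euler('x',30-tilt,degrees=True)*R.from_euler('z',yaw,degrees=True)
if __name__=="__main__":
    q0=np.array([-0.71,0.14,0.64,2.41,-0.9,0.17,1.12]);rng=np.random.default_rng(int(sys.argv[1]))
    qb=run(q0,[(0,0,-.04,0,0,0)]*3);t0=time.time();res=[]
    while time.time()-t0<240:
        w=[(np.array([rng.uniform(.4,.65),rng.uniform(-.45,.2),rng.uniform(.36,.5)]),rng.uniform(-170,170),rng.uniform(-20,45)) for _ in range(rng.integers(1,3))]
        q=qb
        for p,y,ti in w: q=follow(q,(p,down(y,ti)))
        for a in (80,260,440):
            g=follow(follow(q,pose(a,.15)),pose(a,.0105));e=err(g,pose(a,.0105))
            res.append((e[0]+.005*e[1],a,np.round(g,2).tolist(),[(np.round(p,2).tolist(),round(y),round(ti)) for p,y,ti in w]))
    res.sort(key=lambda z:z[0])
    for z in res[:4]: print(z)
    print(len(res))
E
for i in 1 2 3 4; do OMP_NUM_THREADS=1 python3 search.py $i > o$i & done; wait; cat o?
```

```text
(np.float64(1.3045390122841151e-05), 260, [-0.34, 0.34, 0.3, 2.35, 4.38, 0.18, 2.11], [([0.47, -0.35, 0.43], -92, -5), ([0.62, 0.0, 0.44], 117, 14)])
(np.float64(1.3046744591337404e-05), 80, [-0.34, 0.34, 0.3, 2.35, 4.38, 0.18, -1.03], [([0.52, -0.01, 0.47], -152, 5), ([0.55, -0.44, 0.49], 48, 12)])
(np.float64(1.304821731268652e-05), 440, [-0.34, 0.34, 0.3, 2.35, 4.38, 0.18, -1.03], [([0.52, -0.01, 0.47], -152, 5), ([0.55, -0.44, 0.49], 48, 12)])
(np.float64(1.3054346123367618e-05), 260, [-0.34, 0.34, 0.3, 2.35, 4.38, 0.18, 2.11], [([0.47, -0.25, 0.36], -138, 1), ([0.42, -0.44, 0.47], 130, -11)])
1608
(np.float64(1.2999480172729197e-05), 260, [-0.34, 0.34, 0.3, 2.35, 4.38, 0.18, 2.11], [([0.4, -0.41, 0.48], -104, -7), ([0.52, -0.11, 0.39], 131, -14)])
(np.float64(1.3007054139490757e-05), 260, [-0.34, 0.34, 0.3, 2.35, 4.38, 0.18, 2.11], [([0.53, 0.07, 0.38], -75, 20), ([0.57, -0.06, 0.37], 147, -4)])
(np.float64(1.3021302430184289e-05), 260, [-0.34, 0.34, 0.3, 2.35, 4.38, 0.18, 2.11], [([0.57, -0.2, 0.39], -52, 13), ([0.62, 0.05, 0.4], 144, 11)])
(np.float64(1.3038905975766548e-05), 
[... 639 characters left out ...]
.38, 0.18, 2.11], [([0.53, -0.12, 0.4], -151, -7), ([0.45, 0.06, 0.45], 152, -8)])
1590
(np.float64(1.3013356315616956e-05), 260, [-0.34, 0.34, 0.3, 2.35, 4.38, 0.18, 2.11], [([0.6, -0.32, 0.36], -119, -12), ([0.5, 0.14, 0.48], 142, -11)])
(np.float64(1.3033554877388291e-05), 260, [-0.34, 0.34, 0.3, 2.35, 4.38, 0.18, 2.11], [([0.5, 0.14, 0.37], -106, 19), ([0.59, 0.12, 0.43], 163, 22)])
(np.float64(1.3039840289294538e-05), 260, [-0.34, 0.34, 0.3, 2.35, 4.38, 0.18, 2.11], [([0.64, -0.31, 0.37], -155, -20), ([0.58, -0.27, 0.41], 141, -4)])
(np.float64(1.3041285330233207e-05), 260, [-0.34, 0.34, 0.3, 2.35, 4.38, 0.18, 2.11], [([0.56, -0.45, 0.49], -154, -20), ([0.49, -0.03, 0.41], 96, 5)])
1629
```

```bash
python3 - <<'E'
s=open('search.py').read()
s=s.replace("            res.append((e[0]+.005*e[1],a","            j=np.minimum((g-lo),(hi-g))[[2,4,5,6]].min()\n            if e[0]+.005*e[1]>.004: continue\n            res.append((-j+.02*len(w),a")
open('search2.py','w').write(s)
E
for i in 11 12 13 14; do OMP_NUM_THREADS=1 python3 search2.py $i > o$i & done; wait; cat o1?
```

```text
(np.float64(-0.18038377705149578), 260, [0.99, 0.6, -1.14, 2.37, 1.77, 0.37, -1.29], [([0.6, -0.33, 0.37], -164, -1)])
(np.float64(-0.1803624333026388), 260, [0.99, 0.6, -1.14, 2.37, 1.77, 0.37, -1.29], [([0.5, -0.37, 0.38], -155, -9)])
(np.float64(-0.1603822752481694), 260, [0.99, 0.6, -1.14, 2.37, 1.77, 0.37, -1.29], [([0.53, -0.19, 0.4], -167, -2), ([0.59, -0.23, 0.47], -156, 26)])
(np.float64(-0.1603752834360781), 260, [0.99, 0.6, -1.14, 2.37, 1.77, 0.37, -1.29], [([0.58, -0.24, 0.46], 1, 9), ([0.64, -0.34, 0.43], -116, 41)])
71
(np.float64(-0.18038179896642836), 260, [0.99, 0.6, -1.14, 2.37, 1.77, 0.37, -1.29], [([0.54, -0.14, 0.37], -159, 4)])
(np.float64(-0.16038749938282987), 260, [0.99, 0.6, -1.14, 2.37, 1.77, 0.37, -1.29], [([0.56, -0.2, 0.43], -94, -15), ([0.46, -0.28, 0.4], -154, -6)])
(np.float64(-0.1603864369663382), 260, [0.99, 0.6, -1.14, 2.37, 1.77, 0.37, -1.29], [([0.58, -0.41, 0.42], -48, -5), ([0.41, -0.4, 0.39], -150, 12)])
(np.float64(-0.1603794182076022), 260, [0.99, 0.6, -1.14, 2.37, 1.77, 0.37, -1.29], [([0.5, -0.13, 0.45], -169, -2), ([0.48, -0.07, 0.36], -100, 28)])
69
(np.float64(-0.18038294226309243), 260, [0.99, 0.6, -1.14, 2.37, 1.77, 0.37, -1.29], [([0.57, -0.22, 0.43], -158, 9)])
(np.float64(-0.16039062930180975), 260, [0.99, 0.6, -1.14, 2.37, 1.77, 0.37, -1.29], [([0.62, 0.04, 0.4], 15, 34), ([0.41, -0.33, 0.43], -160, -16)])
(np.float64(-0.16038773573927106), 260, [0.99, 0.6, -1.14, 2.37, 1.77, 0.37, -1.29], [([0.59, 0.11, 0.47], -86, 24), ([0.49, -0.3, 0.42], 166, -16)])
(np.float64(-0.14279591367280442), 440, [0.96, 0.57, -1.09, 2.37, 1.78, 0.33, 1.82], [([0.57, -0.38, 0.43], -130, 2)])
51
this script no longer has the robotException ignored in: <_io.TextIOWrapper mode='rw' encoding='UTF-8'>
Traceback (most recent call last):
BrokenPipeError: [Errno 32] Broken pipe
```

```bash
cat > plan.py <<'E'
from search import *
q0=np.array([-0.71,0.14,0.64,2.41,-0.9,0.17,1.12])
def go(q,wp):
    for T in wp: q=follow(q,T)
    return q
def at(q,p=None,Rt=None):
    t,A=fk(q,P,S);return (t if p is None else np.array(p),A if Rt is None else Rt)
if __name__=="__main__":
  qb=run(q0,[(0,0,-.04,0,0,0)]*3);print("qb",np.round(qb,2),np.round(fk(qb,P,S)[0],3))
  for y in (-120,-130,-140,-150,-160):
   for p in ([.57,-.38,.43],[.5,-.37,.38],[.6,-.33,.4]):
    q=follow(qb,at(qb,p));q=follow(q,at(q,None,down(y,2)));w=q
    q=follow(q,at(q,None,pose(80,.15)[1]));m=q
    q=follow(q,pose(80,.15));e1=err(q,pose(80,.15));k=q
    q=follow(q,pose(80,.0105));e=err(q,pose(80,.0105))
    f=follow(q,pose(144,.0105));f=follow(f,pose(208,.0105));e2=err(f,pose(208,.0105))
    print(y,p,np.round(e1+e+e2,3),"w",np.round(w,2),"m",np.round(m,2),"k",np.round(k,2),"g",np.round(q,2),"f",np.round(f,2))
E
python3 plan.py
```

```text
qb [-0.35 -0.21  0.28  2.39 -0.04  0.45  0.32] [0.455 0.002 0.259]
-120 [0.57, -0.38, 0.43] [4.900e-02 3.357e+00 0.000e+00 2.400e-02 0.000e+00 3.000e-03] w [ 0.03  0.43  0.69  1.3  -0.28  1.48  2.95] m [ 1.51  0.46 -1.4   1.79  0.8   0.85  2.95] k [ 1.33  0.17 -1.4   2.42  0.49  0.18  2.95] g [ 0.96  0.57 -1.09  2.37  1.78  0.33  1.82] f [ 1.11  0.81 -1.37  2.38  1.74  0.62 -0.29]
-120 [0.5, -0.37, 0.38] [4.900e-02 3.356e+00 0.000e+00 2.400e-02 0.000e+00 3.000e-03] w [ 0.07  0.31  0.6   1.53 -0.19  1.34  2.95] m [ 1.87  0.38 -1.4   2.2   1.05  0.18  2.95] k [ 1.33  0.17 -1.4   2.42  0.49  0.18  2.95] g [ 0.96  0.57 -1.09  2.37  1.78  0.33  1.82] f [ 1.11  0.81 -1.37  2.38  1.74  0.62 -0.29]
-120 [0.6, -0.33, 0.4] [4.900e-02 3.356e+00 0.000e+00 2.400e-02 0.000e+00 3.000e-03] w [-0.05  0.43  0.67  1.36 -0.27  1.42  2.86] m [ 1.48  0.47 -1.4   1.84  0.79  0.78  2.95] k [ 1.33  0.17 -1.4   2.42  0.49  0.18  2.95] g [ 0.96  0.57 -1.09  2.37  1.78  0.33  1.82] f [ 1.11  0.81 -1.37  2.38  1.74  0.62 -0.29]
-130 [0.57, -0.38, 0.43] [4.900e-02 3.357e+00 0.000e+00 2.400e-02 0.000e+00 3.000e-03
[... 3006 characters left out ...]
2.37  1.78  0.33  1.82] f [ 1.11  0.81 -1.37  2.38  1.74  0.62 -0.29]
-160 [0.5, -0.37, 0.38] [4.900e-02 3.356e+00 0.000e+00 2.400e-02 0.000e+00 3.000e-03] w [ 1.47  0.62 -1.4   1.52  0.59  1.5   2.95] m [ 1.82  0.39 -1.4   2.16  1.    0.27  2.95] k [ 1.33  0.17 -1.4   2.42  0.49  0.18  2.95] g [ 0.96  0.57 -1.09  2.37  1.78  0.33  1.82] f [ 1.11  0.81 -1.37  2.38  1.74  0.62 -0.29]
-160 [0.6, -0.33, 0.4] [4.900e-02 3.356e+00 0.000e+00 2.400e-02 0.000e+00 3.000e-03] w [ 1.23  0.64 -1.27  1.36  0.56  1.52  2.95] m [ 1.48  0.47 -1.4   1.84  0.79  0.78  2.95] k [ 1.33  0.17 -1.4   2.42  0.49  0.18  2.95] g [ 0.96  0.57 -1.09  2.37  1.78  0.33  1.82] f [ 1.11  0.81 -1.37  2.38  1.74  0.62 -0.29]
```

The simulation shows a robust route: go up and to the right, turn so that the elbow flips over, then come back to grip with tool x on the right side. First I'll back off and translate.

```bash
python3 -m jog '[{"fingers":0.045,"x":0,"y":0,"z":-0.04,"rx":0,"ry":0,"rz":0},{"fingers":0.045,"x":0,"y":0,"z":-0.04,"rx":0,"ry":0,"rz":0},{"fingers":0.045,"x":0,"y":0,"z":-0.04,"rx":0,"ry":0,"rz":0},{"fingers":0.045,"x":0,"y":0,"z":0,"rx":0,"ry":0,"rz":0}]'
python3 - <<'E'
from plan import *
from dial import to,r
o=r.get_obs();q=np.array(o["joints"]);print(np.round(q,2))
A=R.from_rotvec(o["orientation"]);to([.45,-.1,.40],A);to([.57,-.38,.43],A)
q=follow(q,at(q,[.45,-.1,.4]));q=follow(q,at(q,[.57,-.38,.43]));print("pred",np.round(q,2))
d=(A.inv()*pose(80,0)[1]).as_rotvec();print("turn",np.degrees(d))
q=run(q,rz(18,-10));print(np.round(q,2));
for mid in ([.45,-.2,.38],[.42,-.25,.33]):
  for h in (.06,.08,.1):
    k=follow(q,at(q,mid,pose(80,h)[1]));k=follow(k,pose(80,h));print(mid,h,np.round(k,2),np.round(err(k,pose(80,h)),3),end=' ')
    for g in (.06,.05,.04,.03,.02,.0105): 
        if g<h: k=follow(k,pose(80,g));print(g,np.round(err(k,pose(80,g)),3),end=' ')
    print()
E
```

```text
clock: 20.6
tcp_pos: [0.4828, 0.0226, 0.2065]
orientation: [1.56, 2.282, 0.552]
contact_force: [0.1, 0.2, 0.0]
grip_width: 0.045
gripper_force: 0.0
[-0.89 -0.08  0.76  2.41 -0.07  0.28  0.31]
shift [-0.112   0.0268 -0.2007] turn [0. 0. 0.]
shift [-0.4174  0.0465 -0.208 ] turn [0. 0. 0.]
pred [-0.06  0.29  0.95  1.62 -0.72  1.22  1.44]
turn [   5.56022697   -0.63204433 -178.33206552]
[ 1.3   0.67 -1.4   1.45  0.75  1.35  2.95]
[0.45, -0.2, 0.38] 0.06 [ 1.08  0.37 -1.15  2.4   1.32  0.18  2.23] [0.    0.065] 0.05 [0.    0.013] 0.04 [0.   0.01] 0.03 [0.    0.006] 0.02 [0.    0.004] 0.0105 [0.    0.003] 
[0.45, -0.2, 0.38] 0.08 [ 1.24  0.33 -1.3   2.42  1.05  0.18  2.5 ] [0.    0.053] 0.06 [0.    0.028] 0.05 [0.    0.013] 0.04 [0.   0.01] 0.03 [0.    0.006] 0.02 [0.    0.004] 0.0105 [0.    0.003] 
[0.45, -0.2, 0.38] 0.1 [ 1.36  0.26 -1.4   2.42  0.57  0.18  2.95] [0.005 0.874] 0.06 [0.    0.074] 0.05 [0.    0.013] 0.04 [0.   0.01] 0.03 [0.    0.006] 0.02 [0.    0.004] 0.0105 [0.    0.003] 
[0.42, -0.25, 0.33] 0.06 [ 1.08  0.37 -1.15  2.41  1.33  0.18  2.22] [0.    0.014] 0.05 [0.    0.012] 0.04 [0.   0.01] 0.03 [0.    0.006] 0.02 [0.    0.004] 0.0105 [0.    0.003] 
[0.42, -0.25, 0.33] 0.08 [ 1.25  0.33 -1.31  2.42  1.06  0.18  2.49] [0.    0.012] 0.06 [0.    0.027] 0.05 [0.    0.013] 0.04 [0.   0.01] 0.03 [0.    0.006] 0.02 [0.    0.004] 0.0105 [0.    0.003] 
[0.42, -0.25, 0.33] 0.1 [ 1.36  0.26 -1.4   2.42  0.57  0.18  2.95] [0.005 0.874] 0.06 [0.    0.074] 0.05 [0.    0.013] 0.04 [0.   0.01] 0.03 [0.    0.006] 0.02 [0.    0.004] 0.0105 [0.    0.003]
```

```bash
python3 -m jog '[{"fingers":0.045,"x":-0.028,"y":0.007,"z":-0.05,"rx":0,"ry":0,"rz":0},{"fingers":0.045,"x":-0.028,"y":0.007,"z":-0.05,"rx":0,"ry":0,"rz":0},{"fingers":0.045,"x":-0.028,"y":0.007,"z":-0.05,"rx":0,"ry":0,"rz":0},{"fingers":0.045,"x":-0.028,"y":0.007,"z":-0.05,"rx":0,"ry":0,"rz":0}]'
python3 -m jog '[{"fingers":0.045,"x":-0.05,"y":0.003,"z":-0.001,"rx":0,"ry":0,"rz":0},{"fingers":0.045,"x":-0.05,"y":0.003,"z":-0.001,"rx":0,"ry":0,"rz":0},{"fingers":0.045,"x":-0.05,"y":0.003,"z":-0.001,"rx":0,"ry":0,"rz":0},{"fingers":0.045,"x":-0.05,"y":0.003,"z":-0.001,"rx":0,"ry":0,"rz":0},{"fingers":0.045,"x":-0.05,"y":0.003,"z":-0.001,"rx":0,"ry":0,"rz":0},{"fingers":0.045,"x":-0.055,"y":0.003,"z":-0.001,"rx":0,"ry":0,"rz":0},{"fingers":0.045,"x":0,"y":0,"z":0,"rx":0,"ry":0,"rz":0}]'
python3 -c "
from plan import *
from dial import r
o=r.get_obs();q=np.array(o['joints']);print(np.round(q,2));print(np.round(run(q,rz(8,-10)),2),np.round(run(q,rz(17,-10.5)),2))"
```

```text
clock: 21.1
tcp_pos: [0.4529, -0.094, 0.3912]
orientation: [1.56, 2.285, 0.549]
contact_force: [0.5, 0.1, 0.7]
grip_width: 0.0453
gripper_force: 0.0
clock: 21.98
tcp_pos: [0.5719, -0.3802, 0.4149]
orientation: [1.571, 2.281, 0.534]
contact_force: [-0.4, 0.5, -0.5]
grip_width: 0.0453
gripper_force: 0.0
[-0.11  0.38  1.09  1.61 -0.85  1.25  1.52]
[ 0.04  0.32  0.87  1.6  -0.76  1.19  2.86] [ 1.36  0.66 -1.4   1.51  0.78  1.23  2.95]
```

```bash
python3 -m jog '[{"fingers":0.045,"x":0,"y":0,"z":0,"rx":0,"ry":0,"rz":-10.5},{"fingers":0.045,"x":0,"y":0,"z":0,"rx":0,"ry":0,"rz":-10.5},{"fingers":0.045,"x":0,"y":0,"z":0,"rx":0,"ry":0,"rz":-10.5},{"fingers":0.045,"x":0,"y":0,"z":0,"rx":0,"ry":0,"rz":-10.5},{"fingers":0.045,"x":0,"y":0,"z":0,"rx":0,"ry":0,"rz":-10.5},{"fingers":0.045,"x":0,"y":0,"z":0,"rx":0,"ry":0,"rz":-10.5},{"fingers":0.045,"x":0,"y":0,"z":0,"rx":0,"ry":0,"rz":-10.5},{"fingers":0.045,"x":0,"y":0,"z":0,"rx":0,"ry":0,"rz":-10.5}]'
python3 -m jog '[{"fingers":0.045,"x":0,"y":0,"z":0,"rx":0,"ry":0,"rz":-10.5},{"fingers":0.045,"x":0,"y":0,"z":0,"rx":0,"ry":0,"rz":-6},{"fingers":0.045,"x":0,"y":0,"z":0,"rx":0,"ry":0,"rz":-6},{"fingers":0.045,"x":0,"y":0,"z":0,"rx":0,"ry":0,"rz":-6},{"fingers":0.045,"x":0,"y":0,"z":0,"rx":0,"ry":0,"rz":-6},{"fingers":0.045,"x":0,"y":0,"z":0,"rx":0,"ry":0,"rz":-6},{"fingers":0.045,"x":0,"y":0,"z":0,"rx":0,"ry":0,"rz":-6},{"fingers":0.045,"x":0,"y":0,"z":0,"rx":0,"ry":0,"rz":-6}]'
python3 -c "
from dial import *
o=r.get_obs();print(np.round(o['joints'],2));goal(80,.08)"
```

```text
clock: 22.98
tcp_pos: [0.5725, -0.3736, 0.4184]
orientation: [-0.36, 2.615, 0.093]
contact_force: [-0.1, 0.6, 0.1]
grip_width: 0.0454
gripper_force: 0.0
clock: 23.98
tcp_pos: [0.5712, -0.3746, 0.4045]
orientation: [-1.275, 2.336, -0.124]
contact_force: [0.0, -0.8, -1.1]
grip_width: 0.0446
gripper_force: 0.0
[ 1.51  0.5  -1.22  1.51  0.17  1.07  2.95]
shift [-0.1944  0.3286  0.2572] turn [  3.7   3.4 -52.6]
```

```bash
python3 -m jog '[{"fingers":0.045,"x":0,"y":0,"z":0,"rx":0.4,"ry":0.4,"rz":-6},{"fingers":0.045,"x":0,"y":0,"z":0,"rx":0.4,"ry":0.4,"rz":-6},{"fingers":0.045,"x":0,"y":0,"z":0,"rx":0.4,"ry":0.4,"rz":-6},{"fingers":0.045,"x":0,"y":0,"z":0,"rx":0.4,"ry":0.4,"rz":-6},{"fingers":0.045,"x":0,"y":0,"z":0,"rx":0.4,"ry":0.4,"rz":-6},{"fingers":0.045,"x":0,"y":0,"z":0,"rx":0.4,"ry":0.4,"rz":-6},{"fingers":0.045,"x":0,"y":0,"z":0,"rx":0.4,"ry":0.4,"rz":-8},{"fingers":0.045,"x":0,"y":0,"z":0,"rx":0.4,"ry":0.4,"rz":-8}]'
python3 - <<'E'
from plan import *
from dial import *
o=r.get_obs();q=np.array(o['joints']);print(np.round(q,2))
goal(80,.08);A=R.from_rotvec(o["orientation"]);to([.45,-.2,.38],A)
k=follow(q,at(q,[.45,-.2,.38]));print(np.round(k,2),np.round(fk(k,P,S)[0],3))
E
```

```text
clock: 24.98
tcp_pos: [0.6728, -0.2954, 0.3319]
orientation: [-2.108, 1.916, -0.591]
contact_force: [-0.3, 0.1, -0.6]
grip_width: 0.045
gripper_force: 0.0
[ 1.28  0.67 -1.41  1.63  0.89  1.    2.96]
shift [-0.3321  0.179   0.0664] turn [  5.4  -9.  -10.8]
shift [-0.1017  0.1674 -0.1505] turn [0. 0. 0.]
[ 1.44  0.12 -1.4   1.92  0.46  1.03  2.95] [ 0.527 -0.195  0.34 ]
```

```bash
python3 - <<'E'
from plan import *
from dial import *
o=r.get_obs();q=np.array(o['joints']);A=R.from_rotvec(o["orientation"])
for p in ([.47,-.33,.40],[.45,-.3,.36],[.47,-.3,.34]):
    to(p,A);k=follow(q,at(q,p));print(p,np.round(k,2),np.round(fk(k,P,S)[0],3),np.round(err(k,at(q,p)),3))
    for m in ([.42,-.25,.33],[.42,-.2,.3]):
        z=follow(k,at(k,m,pose(80,.08)[1]));print('  ',np.round(z,2),np.round(fk(z,P,S)[0],3),np.round(err(z,at(z,m,pose(80,0)[1])),3));z=follow(z,pose(80,.08));print('  ',np.round(z,2),np.round(err(z,pose(80,.08)),3))
E
```

```text
shift [ 0.0308  0.1562 -0.1469] turn [0. 0. 0.]
[0.47, -0.33, 0.4] [ 1.56  0.27 -1.4   1.86  0.65  0.99  2.95] [ 0.54  -0.33   0.357] [ 0.083 19.583]
   [ 1.81  0.32 -1.4   2.36  0.97  0.18  2.95] [ 0.506 -0.264  0.196] [ 0.16  16.066]
   [ 1.25  0.33 -1.31  2.42  1.06  0.18  2.49] [0.    0.012]
   [ 1.74  0.31 -1.4   2.4   0.91  0.18  2.95] [ 0.499 -0.209  0.175] [ 0.148 12.308]
   [ 1.24  0.33 -1.31  2.42  1.06  0.18  2.49] [0.    0.011]
shift [-0.0056  0.1878 -0.123 ] turn [0. 0. 0.]
[0.45, -0.3, 0.36] [ 1.59  0.23 -1.4   1.98  0.63  0.87  2.95] [ 0.52  -0.303  0.309] [ 0.087 18.056]
   [ 1.81  0.32 -1.4   2.36  0.97  0.18  2.95] [ 0.506 -0.264  0.196] [ 0.16  16.066]
   [ 1.25  0.33 -1.31  2.42  1.06  0.18  2.49] [0.    0.012]
   [ 1.74  0.31 -1.4   2.4   0.91  0.18  2.95] [ 0.499 -0.209  0.175] [ 0.148 12.308]
   [ 1.24  0.33 -1.31  2.42  1.06  0.18  2.49] [0.    0.011]
shift [-0.0071  0.1785 -0.0963] turn [0. 0. 0.]
[0.47, -0.3, 0.34] [ 1.6   0.25 -1.4   2.03  0.66  0.78  2.95] [ 0.53  -0.302  0.292] [ 0.077 14.808]
   [ 1.81  0.32 -1.4   2.36  0.97  0.18  2.95] [ 0.506 -0.264  0.196] [ 0.16  16.066]
   [ 1.25  0.33 -1.31  2.42  1.06  0.18  2.49] [0.    0.012]
   [ 1.74  0.31 -1.4   2.4   0.91  0.18  2.95] [ 0.499 -0.209  0.175] [ 0.148 12.308]
   [ 1.24  0.33 -1.31  2.42  1.06  0.18  2.49] [0.    0.011]
```

```bash
python3 - <<'E'
from plan import *
from dial import *
o=r.get_obs();q0=np.array(o['joints'])
f2=lambda q,T,s:(lambda z:(print(s,np.round(z,2),np.round(fk(z,P,S)[0],3),np.round(err(z,T),3)),z)[1])(follow(q,T))
for a in (120,150):
    print(a);Rt=pose(a,0)[1]
    q=f2(q0,at(q0,None,Rt),"rot");q=f2(q,at(q,[.48,-.33,.38]),"b")
    q=f2(q,at(q,[.44,-.12,.32]),"c")
    q=f2(q,pose(a,.1),"h.1");q=f2(q,pose(a,.06),"h.06");q=f2(q,pose(80,.06),"80");q=f2(q,pose(80,.0105),"g")
E
```

```text
120
rot [ 1.39  0.72 -1.4   1.61  0.59  0.9   2.73] [ 0.729 -0.303  0.362] [0.    0.001]
b [ 1.75  0.43 -1.4   1.74  0.24  1.05  2.95] [ 0.532 -0.341  0.361] [ 0.056 14.904]
c [ 0.02 -0.15  0.23  2.13 -0.12  0.89  2.95] [ 0.44 -0.12  0.32] [0.    0.122]
h.1 [-1.55  0.03  1.45  2.43 -0.29  0.19  2.95] [0.508 0.005 0.177] [0.011 1.001]
h.06 [ 0.41  0.2  -0.45  2.34 -0.2   0.18  2.95] [0.532 0.006 0.142] [0.01  3.852]
80 [ 1.08  0.37 -1.15  2.41  1.33  0.18  2.22] [0.531 0.007 0.132] [0.    0.008]
g [ 1.    0.6  -1.15  2.37  1.77  0.38  1.85] [0.555 0.011 0.089] [0.    0.021]
150
rot [ 1.37  0.67 -1.34  1.61  0.51  0.87  2.26] [ 0.729 -0.303  0.362] [0.    0.001]
b [ 2.02  0.28 -1.4   1.83 -0.16  0.99  2.95] [ 0.499 -0.341  0.374] [0.022 5.452]
c [ 0.33 -0.18  0.09  2.2  -0.39  0.83  2.87] [ 0.44 -0.12  0.32] [0.    0.002]
h.1 [-0.05  0.09  0.03  2.4  -0.68  0.18  2.87] [0.511 0.004 0.167] [0.001 0.251]
h.06 [-0.27  0.19  0.23  2.36 -0.79  0.18  2.95] [0.532 0.007 0.139] [0.007 2.502]
80 [ 1.09  0.37 -1.16  2.41  1.34  0.18  2.22] [0.531 0.007 0.132] [0.    0.002]
g [ 1.    0.61 -1.15  2.37  1.77  0.38  1.85] [0.555 0.011 0.089] [0.    0.021]
```

```bash
python3 - <<'E'
from bench import r
import numpy as np
o=r.get_obs();L=[np.round(o[k],4).tolist() for k in("joints","tcp_pos","orientation")];print(L)
s=open("kin.py").read()
s=s.replace(".514])]",".514]),\n([1.51,.5,-1.22,1.51,.17,1.07,2.95],[.5712,-.3746,.4045],[-1.275,2.336,-.124]),\n([-.11,.38,1.09,1.61,-.85,1.25,1.52],[.5719,-.3802,.4149],[1.571,2.281,.534]),\n([-0.89,-0.08,0.76,2.41,-0.07,0.28,0.31],[.4828,.0226,.2065],[1.56,2.282,.552]),\n(%s,%s,%s)]"%tuple(L))
open("kin.py","w").write(s)
E
python3 kin.py; python3 - <<'E'
from kin import *
k=np.load("kin.npy");e=res(k[:12],k[12:]).reshape(-1,6);print(np.round(e*1000).astype(int))
E
```

```text
[[1.2785, 0.6708, -1.4075, 1.6278, 0.8871, 1.0012, 2.9594], [0.6728, -0.2954, 0.3319], [-2.1085, 1.9156, -0.5906]]
(-1, 1, 1, -1) 0.002285043910974558 [-0.0829  1.4962  0.2783 -0.5397 -0.4612  0.3461 -0.0254  0.0107 -0.008
  3.1271  0.0034 -3.1314]
[0.0193 0.0195 0.0147 0.0069 0.0145 0.005 ]
[[ -7   0  -5   0   0   2]
 [-18   8  -9  -1   3   1]
 [-10  19   8   5 -11  -1]
 [-12   4   3  -1  10   0]
 [ -8  -9   4  -1   9   3]
 [  0  13  -2   4  -9   1]
 [  7   7 -12   0  -7  -3]
 [ 19  -7   8   5  12  -5]
 [-18  -6 -12  -4  -9   1]
 [  5   7   1   0 -11   2]
 [ 12 -11  15  -7  14  -3]]
```

```bash
python3 - <<'E'
s=open("kin.py").read()
i=s.index("def fk");j=s.index("def res")
s=s[:i]+'''def fk(q,p,s):
    o=p[:7];B=p[7:].reshape(4,3)
    A=Rz(-q[0]+o[0]);t=A.apply(B[0])
    A=A*Ry(q[1]+o[1])*Rz(-q[2]+o[2]);t=t+A.apply(B[1])
    A=A*Ry(q[3]+o[3])*Rz(-q[4]+o[4]);t=t+A.apply(B[2])
    A=A*Ry(q[5]+o[5])
    t=t+A.apply(B[3]);A=A*Rz(-q[6]+o[6])
    return t,A
'''+s[j:]
i=s.index("def fit");j=s.index("if __name__")
s=s[:i]+'''def fit():
    x0=np.r_[-.08,0,0,0,0,0,1.49,0,0,.34,0,0,.56,0,0,.5,0,0,.39]
    f=least_squares(lambda p:np.r_[res(p,0),.003*(p-x0)],x0);return f,[0]
'''+s[j:]
s=s.replace('.reshape(-1,6).max(0)','.reshape(-1,6).max(1)')
open("kin.py","w").write(s)
t=open("ik.py").read().replace("k[:12],k[12:]","k[:19],k[19:]");open("ik.py","w").write(t)
E
python3 kin.py
```

```text
[0] 5.542929317497501e-05 [-1.100e-03  2.500e-03 -1.900e-03 -2.000e-04  6.000e-04 -0.000e+00
  1.569e+00  1.100e-03 -2.890e-02  2.887e-01 -9.000e-04 -3.280e-02
  5.401e-01 -6.000e-04  1.000e-04  4.735e-01  0.000e+00  1.000e-04
  3.263e-01]
[0.0013 0.0014 0.001  0.0021 0.0024 0.002  0.0029 0.002  0.002  0.0031
 0.0016]
```

The model now fits within 3 mm. Replan.

```bash
cat > p2.py <<'E'
from plan import *
import sys
f2=lambda q,T,s:(lambda z:(print(s,np.round(z,2),np.round(fk(z,P,S)[0],3),np.round(err(z,T),3)),z)[1])(follow(q,T))
E
python3 - <<'E'
from p2 import *
rng=np.random.default_rng(0)
for h in (.0105,.06,.1):
  for a in (80,208,260,388):
    sol=[]
    for i in range(25):
        q,e=solve(pose(a,h),rng.uniform(lo,hi))
        if e<.02 and not any(np.abs(q-z).max()<.3 for z in sol): sol.append(q)
    print(h,a,[np.round(z,2).tolist() for z in sol][:4])
q0=np.array([1.2785, 0.6708, -1.4075, 1.6278, 0.8871, 1.0012, 2.9594])
for a in (80,100,120,150):
    print(a);Rt=pose(a,0)[1]
    q=f2(q0,at(q0,None,Rt),"rot");q=f2(q,at(q,[.48,-.33,.38],Rt),"b")
    q=f2(q,at(q,[.44,-.12,.32],Rt),"c")
    q=f2(q,pose(a,.1),"h.1");q=f2(q,pose(a,.06),"h.06");q=f2(q,pose(80,.06),"80");q=f2(q,pose(80,.0105),"g");q=f2(q,pose(144,.0105),"");q=f2(q,pose(208,.0105),"f")
E
```

```text
0.0105 80 [[0.42, 0.4, -0.63, 2.31, 1.77, 0.21, 1.65], [-0.52, 0.38, 0.47, 2.37, 4.22, 0.21, -0.91]]
0.0105 208 [[0.42, 0.4, -0.63, 2.31, 1.77, 0.21, -0.58], [-0.86, 0.53, 0.93, 2.38, 4.38, 0.46, 2.92]]
0.0105 260 [[0.56, 0.45, -0.79, 2.3, 1.7, 0.29, -1.39], [-0.52, 0.38, 0.47, 2.37, 4.22, 0.21, 2.23]]
0.0105 388 [[0.42, 0.4, -0.63, 2.31, 1.77, 0.21, 2.56], [-0.52, 0.38, 0.47, 2.37, 4.22, 0.21, -0.01]]
0.06 80 [[0.61, 0.3, -0.81, 2.33, 1.28, 0.21, 2.14]]
0.06 208 [[0.61, 0.3, -0.81, 2.33, 1.28, 0.21, -0.1]]
0.06 260 [[0.61, 0.3, -0.81, 2.33, 1.28, 0.21, -1.0]]
0.06 388 []
0.1 80 [[1.1, 0.39, -1.37, 2.32, 1.18, 0.41, 2.29]]
0.1 208 [[0.76, 0.2, -0.93, 2.34, 0.78, 0.21, 0.39]]
0.1 260 [[0.76, 0.2, -0.93, 2.34, 0.78, 0.21, -0.52]]
0.1 388 [[0.76, 0.2, -0.93, 2.34, 0.78, 0.21, -2.75]]
80
rot [ 1.31  0.66 -1.4   1.73  0.96  0.81  2.95] [ 0.684 -0.279  0.311] [ 0.029 11.332]
b [ 1.62  0.32 -1.4   2.02  0.84  0.56  2.95] [ 0.544 -0.317  0.309] [ 0.097 22.113]
c [ 1.38  0.1  -1.4   2.19  0.51  0.52  2.95] [ 0.508 -0.104  0.254] [ 0.096 13.602]
h.1 [ 0.89  0.25 -1.09  2.33  0.92  0.26  2.5 ] 
[... 1948 characters left out ...]
 0.57  0.86  2.21] [ 0.673 -0.297  0.331] [0.    0.001]
b [ 1.9   0.29 -1.4   1.82 -0.06  0.87  2.85] [ 0.48 -0.33  0.38] [0.    0.004]
c [ 0.57 -0.2  -0.24  2.24 -0.46  0.67  2.87] [ 0.44 -0.12  0.32] [0.    0.002]
h.1 [ 0.6   0.17 -0.76  2.34  0.59  0.18  1.58] [0.511 0.004 0.167] [0.    0.142]
h.06 [ 0.54  0.28 -0.73  2.33  1.22  0.18  0.96] [0.531 0.007 0.132] [0.    0.067]
80 [ 0.66  0.32 -0.88  2.33  1.3   0.24  2.12] [0.531 0.007 0.132] [0.    0.007]
g [ 0.66  0.5  -0.92  2.3   1.67  0.35  1.81] [0.555 0.011 0.089] [0.    0.019]
 [ 0.79  0.58 -1.09  2.29  1.65  0.47  0.75] [0.555 0.011 0.089] [0.    0.003]
f [ 0.88  0.67 -1.23  2.29  1.65  0.59 -0.32] [0.555 0.011 0.089] [0.    0.003]
```

```bash
python3 -c "
from dial import *
goal(150,.1)"; python3 -m jog '[{"fingers":0.045,"x":0,"y":0,"z":0,"rx":0,"ry":0,"rz":10},{"fingers":0.045,"x":0,"y":0,"z":0,"rx":0,"ry":0,"rz":10},{"fingers":0.045,"x":0,"y":0,"z":0,"rx":0,"ry":0,"rz":10},{"fingers":0.045,"x":0,"y":0,"z":0,"rx":0,"ry":0,"rz":10},{"fingers":0.045,"x":0,"y":0,"z":0,"rx":0,"ry":0,"rz":10},{"fingers":0.045,"x":0,"y":0,"z":0,"rx":0,"ry":0,"rz":10}]'
python3 -c "
from dial import *
goal(150,.1);o=r.get_obs();A=R.from_rotvec(o['orientation']);print(np.round(o['joints'],2));to([.48,-.33,.38],A)"
```

```text
shift [-0.3288  0.1806  0.0468] turn [ -0.8 -10.9  59. ]
clock: 25.72
tcp_pos: [0.6721, -0.2961, 0.3323]
orientation: [-0.817, 2.591, -0.322]
contact_force: [0.1, 0.2, -0.2]
grip_width: 0.045
gripper_force: 0.0
shift [-0.0056  0.3754  0.0477] turn [-5.9 -8.7 -1.3]
[ 1.21  0.55 -1.21  1.63  0.7   0.89  2.02]
shift [ 0.1489  0.0523 -0.1241] turn [0. 0. 0.]
```

```bash
python3 -m jog '[{"fingers":0.045,"x":0.037,"y":0.013,"z":-0.031,"rx":-1.5,"ry":-2.2,"rz":0},{"fingers":0.045,"x":0.037,"y":0.013,"z":-0.031,"rx":-1.5,"ry":-2.2,"rz":0},{"fingers":0.045,"x":0.037,"y":0.013,"z":-0.031,"rx":-1.5,"ry":-2.2,"rz":0},{"fingers":0.045,"x":0.037,"y":0.013,"z":-0.031,"rx":-1.5,"ry":-2.2,"rz":0},{"fingers":0.045,"x":0,"y":0,"z":0,"rx":0,"ry":0,"rz":0}]'
python3 -c "
from p2 import *
from dial import *
o=r.get_obs();A=R.from_rotvec(o['orientation']);q=np.array(o['joints']);print(np.round(q,2));goal(150,.1)
to([.44,-.12,.32],A);Rt=pose(150,0)[1]
q=f2(q,at(q,[.44,-.12,.32],Rt),'c');q=f2(q,pose(150,.1),'h.1')"
```

```text
clock: 26.35
tcp_pos: [0.4773, -0.3445, 0.3735]
orientation: [-0.836, 2.486, -0.126]
contact_force: [-0.6, -0.6, -0.5]
grip_width: 0.0449
gripper_force: 0.0
[ 1.89  0.34 -1.39  1.81 -0.01  0.86  2.81]
shift [-0.1369  0.3125  0.2208] turn [-0.2 -0.1 -1.5]
shift [-0.0831  0.214   0.0441] turn [0. 0. 0.]
c [ 0.55 -0.2  -0.22  2.24 -0.45  0.67  2.86] [ 0.44 -0.12  0.32] [0.    0.002]
h.1 [ 0.6   0.17 -0.76  2.34  0.58  0.18  1.58] [0.511 0.004 0.167] [0.    0.145]
```

```bash
python3 -m jog '[{"fingers":0.045,"x":-0.0104,"y":0.0268,"z":0.0055,"rx":0,"ry":0,"rz":0},{"fingers":0.045,"x":-0.0104,"y":0.0268,"z":0.0055,"rx":0,"ry":0,"rz":0},{"fingers":0.045,"x":-0.0104,"y":0.0268,"z":0.0055,"rx":0,"ry":0,"rz":0},{"fingers":0.045,"x":-0.0104,"y":0.0268,"z":0.0055,"rx":0,"ry":0,"rz":0},{"fingers":0.045,"x":-0.0104,"y":0.0268,"z":0.0055,"rx":0,"ry":0,"rz":0},{"fingers":0.045,"x":-0.0104,"y":0.0268,"z":0.0055,"rx":0,"ry":0,"rz":0},{"fingers":0.045,"x":-0.0104,"y":0.0268,"z":0.0055,"rx":0,"ry":0,"rz":0},{"fingers":0.045,"x":-0.0104,"y":0.0268,"z":0.0055,"rx":0,"ry":0,"rz":0}]'
python3 -c "
from p2 import *
from dial import *
o=r.get_obs();q=np.array(o['joints']);print(np.round(q,2));goal(150,.1)
q=f2(q,pose(150,.1),'h.1');q=f2(q,pose(80,.08),'80');q=f2(q,pose(80,.0105),'g')"
```

```text
clock: 27.35
tcp_pos: [0.4777, -0.1414, 0.3097]
orientation: [-0.849, 2.512, -0.099]
contact_force: [0.8, 0.4, -0.7]
grip_width: 0.0448
gripper_force: 0.0
[ 1.46 -0.07 -1.06  2.12 -0.52  0.69  2.96]
shift [-0.0482  0.1294  0.1534] turn [ 1.4 -1.2 -1.6]
h.1 [ 0.61  0.17 -0.77  2.34  0.61  0.18  1.55] [0.511 0.004 0.167] [0.    0.063]
80 [ 0.7   0.26 -0.89  2.33  1.06  0.21  2.35] [0.521 0.005 0.15 ] [0.    0.003]
g [ 0.63  0.48 -0.88  2.3   1.68  0.33  1.79] [0.555 0.011 0.089] [0.    0.013]
```

```bash
python3 -m jog '[{"fingers":0.045,"x":-0.01,"y":0.026,"z":0.005,"rx":0.3,"ry":-0.3,"rz":-0.4},{"fingers":0.045,"x":-0.01,"y":0.026,"z":0.01,"rx":0.3,"ry":-0.3,"rz":-0.4},{"fingers":0.045,"x":-0.01,"y":0.026,"z":0.015,"rx":0.4,"ry":-0.3,"rz":-0.4},{"fingers":0.045,"x":-0.01,"y":0.026,"z":0.02,"rx":0.4,"ry":-0.3,"rz":-0.4},{"fingers":0.045,"x":-0.008,"y":0.025,"z":0.025,"rx":0,"ry":0,"rz":0},{"fingers":0.045,"x":0,"y":0,"z":0.03,"rx":0,"ry":0,"rz":0},{"fingers":0.045,"x":0,"y":0,"z":0.03,"rx":0,"ry":0,"rz":0},{"fingers":0.045,"x":0,"y":0,"z":0.015,"rx":0,"ry":0,"rz":0}]'
python3 -c "
from p2 import *
from dial import *
o=r.get_obs();q=np.array(o['joints']);print(np.round(q,2));goal(150,.1);goal(80,.06)
q=f2(q,pose(150,.1),'h.1');q=f2(q,pose(80,.06),'80');q=f2(q,pose(80,.0105),'g')"
```

```text
clock: 28.35
tcp_pos: [0.4886, -0.0083, 0.1977]
orientation: [-0.869, 2.498, -0.14]
contact_force: [-0.2, -1.4, 1.4]
grip_width: 0.0454
gripper_force: 0.0
[ 1.01  0.11 -1.13  2.33  0.3   0.27  1.89]
shift [-0.0098  0.0048  0.0385] turn [-0.1 -1.3 -0.3]
shift [-0.0107  0.0048  0.0785] turn [  0.7  -1.2 -70.3]
h.1 [ 0.64  0.18 -0.8   2.34  0.64  0.18  1.52] [0.511 0.004 0.167] [0.    0.034]
80 [ 0.57  0.29 -0.77  2.33  1.26  0.19  2.15] [0.531 0.007 0.132] [0.    0.001]
g [ 0.61  0.47 -0.86  2.3   1.68  0.32  1.78] [0.555 0.011 0.089] [0.    0.024]
```

```bash
python3 -m jog '[{"fingers":0.045,"x":-0.01,"y":0.005,"z":0.01,"rx":0,"ry":-1.2,"rz":-9},{"fingers":0.045,"x":0,"y":0,"z":0.01,"rx":0,"ry":0,"rz":-9},{"fingers":0.045,"x":0,"y":0,"z":0.01,"rx":0,"ry":0,"rz":-9},{"fingers":0.045,"x":0,"y":0,"z":0.01,"rx":0,"ry":0,"rz":-9},{"fingers":0.045,"x":0,"y":0,"z":0.01,"rx":0,"ry":0,"rz":-9},{"fingers":0.045,"x":0,"y":0,"z":0.01,"rx":0,"ry":0,"rz":-9},{"fingers":0.045,"x":0,"y":0,"z":0.01,"rx":0,"ry":0,"rz":-9},{"fingers":0.045,"x":0,"y":0,"z":0,"rx":0,"ry":0,"rz":-7}]'
python3 -c "
from p2 import *
from dial import *
ax=dial('w6')
o=r.get_obs();q=np.array(o['joints']);print(np.round(q,2));goal(79.6,.0105);goal(79.6,.0105,ax)
q=f2(q,pose(80,.0105),'g')"
```

```text
clock: 29.35
tcp_pos: [0.5264, 0.0076, 0.1398]
orientation: [-2.221, 1.588, -0.519]
contact_force: [0.3, 0.1, -0.2]
grip_width: 0.0452
gripper_force: 0.0
hull centre [0.0146 0.0035] r 0.0389 px [321. 209.]
ring 0.04 [75, 75, 77, 76, 76, 76, 77, 79, 78, 77, 77, 77, 76, 75, 77, 76]
ring 0.043 [76, 76, 76, 74, 75, 75, 86, 170, 128, 74, 76, 76, 76, 76, 77, 76]
ring 0.046 [75, 74, 73, 74, 75, 74, 173, 171, 170, 78, 75, 75, 76, 76, 77, 76]
ring 0.049 [73, 73, 74, 74, 74, 81, 173, 172, 171, 132, 74, 76, 75, 76, 75, 77]
ring 0.052 [72, 72, 73, 74, 74, 79, 175, 172, 172, 102, 75, 74, 75, 75, 76, 76]
white 69 h [0.0309 0.0315 0.032 ] px 321.0 244.0
pointer mean [-0.0033  0.018 ] angle cw from up -100.3
line dir ang 78.8
[ 0.66  0.3  -0.87  2.33  1.18  0.23  2.24]
shift [0.0013 0.0003 0.0583] turn [ 0.2  0.1 -0.1]
shift [-0.0001 -0.0001  0.0583] turn [ 0.2  0.1 -0.1]
g [ 0.63  0.48 -0.88  2.3   1.68  0.33  1.79] [0.555 0.011 0.089] [0.    0.011]
```

View pics/w6.png

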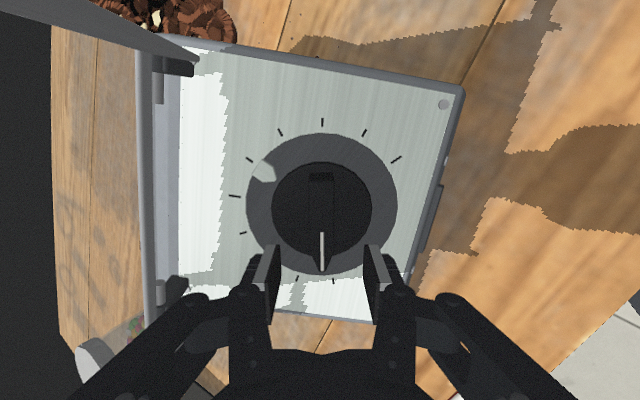

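The knob bar at (321,209) lies exactly along the tool's x axis, midway between the fingers, so descend and grip.

```bash
python3 -m jog '[{"fingers":0.045,"x":0.0005,"y":0,"z":0.018,"rx":0,"ry":0,"rz":0},{"fingers":0.045,"x":0,"y":0,"z":0.018,"rx":0,"ry":0,"rz":0},{"fingers":0.045,"x":0,"y":0,"z":0.014,"rx":0,"ry":0,"rz":0},{"fingers":0.045,"x":0,"y":0,"z":0.008,"rx":0,"ry":0,"rz":0},{"fingers":0.045,"x":0,"y":0,"z":0,"rx":0,"ry":0,"rz":0}]'
python3 -c "
from dial import *
o=r.get_obs();print(np.round(o['joints'],2));goal(79.6,.0105,(.0145,.003))"
```

```text
clock: 30.02
tcp_pos: [0.5551, 0.0105, 0.0897]
orientation: [-2.215, 1.597, -0.517]
contact_force: [0.1, 0.8, 0.8]
grip_width: 0.0446
gripper_force: 0.0
[ 0.53  0.44 -0.75  2.3   1.69  0.27  1.75]
shift [-0.0011 -0.0002  0.0004] turn [ 0.2  0.  -0.8]
```

Close, then turn 128° (13 rows) in stages.

```bash
python3 -m jog '[{"fingers":0,"x":-0.001,"y":0,"z":0,"rx":0,"ry":0,"rz":0},{"fingers":0,"x":0,"y":0,"z":0,"rx":0,"ry":0,"rz":0},{"fingers":0,"x":0,"y":0,"z":0,"rx":0,"ry":0,"rz":0},{"fingers":0,"x":0,"y":0,"z":0,"rx":0,"ry":0,"rz":0},{"fingers":0,"x":0,"y":0,"z":0,"rx":0,"ry":0,"rz":0}]' 50
python3 -m jog '[{"fingers":0,"x":0,"y":0,"z":0,"rx":0,"ry":0,"rz":8},{"fingers":0,"x":0,"y":0,"z":0,"rx":0,"ry":0,"rz":8},{"fingers":0,"x":0,"y":0,"z":0,"rx":0,"ry":0,"rz":8},{"fingers":0,"x":0,"y":0,"z":0,"rx":0,"ry":0,"rz":0}]'
python3 -c "
from dial import *
o=r.get_obs();print(np.round(o['joints'],2));goal(207.5,.0105,(.0145,.003))"
```

```text
clock: 30.65
tcp_pos: [0.5552, 0.0104, 0.0907]
orientation: [-2.214, 1.596, -0.521]
contact_force: [-5.0, -0.0, 6.3]
grip_width: 0.0161
gripper_force: 49.6
clock: 31.15
tcp_pos: [0.5553, 0.0105, 0.0908]
orientation: [-1.798, 1.986, -0.396]
contact_force: [-4.1, 0.4, 7.3]
grip_width: 0.016
gripper_force: 49.9
[ 0.6   0.47 -0.84  2.3   1.67  0.31  1.36]
shift [-0.001   0.001   0.0013] turn [-1.000e-01 -1.000e-01  1.031e+02]
```

```bash
python3 -m jog '[{"fingers":0,"x":0,"y":0,"z":-0.001,"rx":0,"ry":0,"rz":9},{"fingers":0,"x":0,"y":0,"z":0,"rx":0,"ry":0,"rz":9},{"fingers":0,"x":0,"y":0,"z":0,"rx":0,"ry":0,"rz":9},{"fingers":0,"x":0,"y":0,"z":0,"rx":0,"ry":0,"rz":9},{"fingers":0,"x":0,"y":0,"z":0,"rx":0,"ry":0,"rz":9},{"fingers":0,"x":0,"y":0,"z":0,"rx":0,"ry":0,"rz":9},{"fingers":0,"x":0,"y":0,"z":0,"rx":0,"ry":0,"rz":9},{"fingers":0,"x":0,"y":0,"z":0,"rx":0,"ry":0,"rz":9}]'
python3 -c "
from dial import *
o=r.get_obs();print(np.round(o['joints'],2));goal(208,.0105,(.0145,.003))"
```

```text
clock: 32.15
tcp_pos: [0.5556, 0.0102, 0.0912]
orientation: [-0.276, 2.606, 0.032]
contact_force: [9.0, 3.2, -11.4]
grip_width: 0.0162
gripper_force: 51.5
[ 0.76  0.55 -1.04  2.29  1.64  0.43  0.18]
shift [0.001  0.0016 0.0015] turn [-0.1 -0.1 31.3]
```

```bash
python3 -m jog '[{"fingers":0,"x":0,"y":0,"z":0.0005,"rx":0,"ry":0,"rz":9},{"fingers":0,"x":0,"y":0,"z":0,"rx":0,"ry":0,"rz":9},{"fingers":0,"x":0,"y":0,"z":0,"rx":0,"ry":0,"rz":8},{"fingers":0,"x":0,"y":0,"z":0,"rx":0,"ry":0,"rz":5.5},{"fingers":0,"x":0,"y":0,"z":0,"rx":0,"ry":0,"rz":0},{"fingers":0,"x":0,"y":0,"z":0,"rx":0,"ry":0,"rz":0}]'
python3 -c "
from dial import *
goal(208.2,.0105,(.0145,.003))"
python3 -m jog '[{"fingers":0.045,"x":0,"y":0,"z":0,"rx":0,"ry":0,"rz":0},{"fingers":0.045,"x":0,"y":0,"z":0,"rx":0,"ry":0,"rz":0},{"fingers":0.045,"x":0,"y":0,"z":0,"rx":0,"ry":0,"rz":0},{"fingers":0.045,"x":0,"y":0,"z":-0.02,"rx":0,"ry":0,"rz":0},{"fingers":0.045,"x":0,"y":0,"z":-0.03,"rx":0,"ry":0,"rz":0},{"fingers":0.045,"x":0,"y":0,"z":0,"rx":0,"ry":0,"rz":0}]'
python3 -c "
from dial import *
dial('w7',np.array([.0146,.003]));lm('wrist','pointer_tip','tab_tip','catch_seat','stay_pin')
look('scene','s7');lm('scene','pointer_tip','tab_tip','catch_seat','stay_pin','lift_grip')
look('side','d7');lm('side','pointer_tip','tab_tip','catch_seat','stay_pin','lift_grip')
im=cv2.imread('pics/w7.png')[80:330,180:460];cv2.imwrite('pics/c7.png',cv2.resize(im,None,fx=2,fy=2,interpolation=2))"
```

```text
clock: 32.9
tcp_pos: [0.5556, 0.01, 0.0911]
orientation: [0.435, 2.6, 0.218]
contact_force: [3.5, 1.5, -0.2]
grip_width: 0.0159
gripper_force: 53.4
shift [0.0017 0.001  0.0014] turn [-0.2 -0.   0.4]
clock: 33.65
tcp_pos: [0.5305, 0.0056, 0.1352]
orientation: [0.437, 2.599, 0.215]
contact_force: [1.2, 0.1, 0.6]
grip_width: 0.0449
gripper_force: 0.0
hull centre [0.0168 0.0012] r 0.0391 px [323. 214.]
ring 0.04 [73, 74, 73, 72, 72, 39, 36, 145, 35, 35, 68, 73, 73, 71, 72, 71]
ring 0.043 [73, 72, 71, 73, 71, 72, 35, 146, 33, 37, 71, 71, 70, 71, 71, 72]
ring 0.046 [72, 71, 71, 70, 70, 142, 47, 145, 33, 69, 71, 69, 70, 70, 69, 71]
ring 0.049 [70, 71, 71, 71, 72, 86, 161, 145, 102, 71, 69, 70, 68, 69, 69, 69]
ring 0.052 [71, 70, 71, 72, 71, 127, 165, 116, 159, 73, 68, 70, 68, 68, 68, 69]
white 64 h [0.0306 0.0313 0.0321] px 322.0 248.0
pointer mean [ 0.0154 -0.0094] angle cw from up 31.4
line dir ang 27.6
wrist pointer_tip [([0.59, -0.0, 0.107], 0.77)]
wrist tab_tip [([0.594, 0.0, 0.11], 0.56)]
wrist catch_seat [([0.611, 0.135, 0.086], 0.95)]
wrist stay_pin [([0.607, 0.133, 0.09], 0.75), ([0.593, -0.002, 0.106], 0.16)]
scene pointer_tip [([0.595, -0.005, 0.108], 0.69)]
scene tab_tip [([0.595, -0.003, 0.109], 0.66)]
scene catch_seat [([0.611, 0.135, 0.09], 0.63)]
scene stay_pin [([0.712, 0.288, -0.002], 0.37)]
scene lift_grip [([0.558, -0.149, 0.291], 0.62), ([0.426, 0.313, 0.004], 0.19)]
side pointer_tip [([0.593, -0.004, 0.109], 0.63), ([0.384, 0.159, -0.004], 0.2)]
side tab_tip [([0.599, -0.007, 0.106], 0.81), ([0.426, 0.32, 0.003], 0.54)]
side catch_seat [([0.607, 0.134, 0.09], 0.77), ([0.696, -0.273, 0.003], 0.44)]
side stay_pin [([0.607, 0.138, 0.091], 0.57)]
side lift_grip [([0.556, -0.147, 0.289], 0.85), ([0.598, -0.008, 0.109], 0.28)]
```

View pics/c7.png

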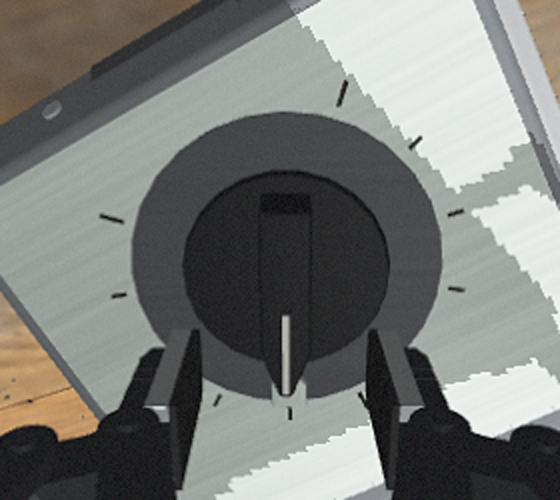

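The picture shows the pointer nose (287,395) centred over the tab (272–306). The cover is still propped, with its lift bar at z 0.289 and the pin in the seat, and the fingers are clear. Handing in.

```bash
python3 -c "
from bench import r
print(r.hand_in())"
```

```text
the job is handed in; nothing more can be done
None
```

The cover is propped open on its stay, the knob's pointer stands at the marker tab to within about 1° by the last wrist picture, and the job is handed in; the hand-in returned no verdict.

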